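Sort the calibration fittings into their trays

ROBOT

A 6-joint arm with a two-finger parallel gripper is mounted at the origin on the work surface. World frame = base frame: x ahead of the robot, y to its left, z up, the work surface at z = 0. Lengths are in m, angles in degrees, forces in N, time in s.
With the tool pointing down it reaches from about 0.4 to 0.825 m from the base axis. Payload 7 kg.
Tool frame: the origin (TCP) lies at the very end of the fingers, on their centre line; the grasp point (between the pads) lies 19 mm behind it (r.hold_point_z is the distance from the TCP to the grasp point, in m); z points along the fingers, y is the direction in which the jaws open and shut (so a half turn about z gives the same grasp; the last joint's range is limited). The gripper opens to 88 mm and grips with 3 to 60 N. Pads are 19 mm wide; open, the fingers measure 130 mm over their backs; the gripper's body (78 mm by 193 mm) begins 47 mm behind the grasp point.
Start: joints at [87.153, 20.546, 0.682, 0, -70.136, -16.507], TCP at [0.224, 0.637, 0.227] pointing down, gripper open.
Joint ranges: [-176.03, 176.03], [-82.01, 121.73], [-58.28, 71.71], [-173.87, 95.51], [-174.79, -0.11], [-173.66, 173.66]. Speed limits (degrees/s): [136.94, 136.94, 172.46, 180, 180, 180].

INTERFACE

Orientations are given as [roll, pitch, yaw] about the fixed x, y, z axes, in that order (R = Rz(yaw) Ry(pitch) Rx(roll)).
In Python, from plant import r gives the robot as it stands. The module is installed in compiled form; this text tells all that it offers.
- The arm moves only by the shell command python3 -m inch 'ROWS' [FORCE]. ROWS is text: rows parted by semicolons, each of 7 numbers parted by spaces: the shift along the tool's x, y, z in m, then the turn, a rotation vector about the tool's x, y, z in rad, then the opening, from 0 (shut) to 1 (fully open). In form: tx ty tz ax ay az jaw; .... A call has 1 to 20 rows; each row shifts and turns the commanded pose from where the row before left it, along the tool's axes as they then stand; what a row does not reach is not made up. A row lasts 1/12 s, in which the tool goes at most 41.7 mm and 7.16 degrees, less where a joint would pass 70% of its speed; a pose out of reach is approached as far as the arm can. A call with a gripper value outside its range is refused whole. The fingers move at their own pace and stop on an object; FORCE is the grip in N (left out, the last holds). Time passes only in rows, so rows that do not move let the fingers close. It gives the time, the measured TCP pose, the force and the opening at its end, in the units of the state.
- r.get_state(): the state, without advancing time (a new reading comes with each control period).
- r.capture(name): name is "scene" or "top" or "wrist"; returns the picture (400x640x3 uint8, red, green, blue); there is no depth.
- r.camera_params(name): a dict with "vfov" (degrees; the focal length in pixels is half the picture's height over the tangent of half this angle, whatever the lens; pixels are square), "cx", "cy" (the principal point, pixels), "distortion" ([k1, k2, p1, p2, k3] as OpenCV has them; the pictures are not rectified), "R" (3x3) and "t" (3): a world point X has camera coordinates R X + t. Camera axes: x right, y down, z forward; pixel columns grow to the right and rows downward; lengths in m; the calibration is good to about 2 mm. A picture is of the moment at which its call begins: read the wrist's pose just before it. camera_params takes no time and is no camera call; for the wrist camera it gives the pose at the moment of the call.
- r.close_job(): hands the job in, once; it reports no verdict.
Trained networks look in the newest picture that a camera, given by its name, has taken for a name from the list of things; names that differ only in an ending like _2 or _b are one class to them, and where a whole thing is asked for, a point or a joint stands for the part that bears it (a point fixed in the world has none). Each returns a list of dicts, best first, with "p" (0 to 1); they miss things now and then, are a little off and sometimes report something else, mostly with a low value. They report only what shows in the picture. A call takes as long as a camera call. They do not tell look-alikes from the thing itself.
- r.recognise(target, camera): "xy" ([column, row] in pixels, amid what is visible of it).
The state is a dict: "time_s": time; "joints": joint angles; "qd": joint speeds; "joint_torque": joint torques, N m; "tcp_pos": TCP position; "eef_rot": TCP orientation; "contact_force": force on the tool from outside, world axes, zero at the start; "moment": the same for the moment, N m; "gripper_width": finger opening in m.
Only numpy, scipy, OpenCV 4.12 (cv2) and the standard library are available. Lean on these libraries where they do the work, as an engineer would, in place of code of your own. Each camera call takes 0.05 s, during which the arm holds its last target.

TASK

Calibration is finished: sort the loose brass fittings into the blue trays. Lay the two straight adapters in the long tray, pointing along it, stand the two hexagonal cap nuts in the square tray, dome up, and lay the tee in the round tray, each fitting flat on the tray's floor with nothing on top of another. Leave the yellow test gauge where it is.

Things in the scene. Friction and masses are not known exactly. Their poses are not given: they have to be found in the camera images.
- long_adapter: The longer brass straight adapter lying on the bench: a square block 28 mm long (x) by 24 by 24 mm with a round threaded stub, 17.6 mm over the threads, on each end; 84 mm long overall along its x axis. Origin: centre of the block's underside; stub axis 12 mm above; z up. Grip the block across its y faces (24 mm apart). About 120 g.
- short_adapter: The shorter brass straight adapter lying on the bench: a square block 28 mm long (x) by 24 by 24 mm with a round threaded stub, 17.6 mm over the threads, on each end; 60 mm long overall along its x axis. Origin: centre of the block's underside; stub axis 12 mm above; z up. Grip the block across its y faces (24 mm apart). About 85 g.
- large_cap: The larger brass hexagonal cap nut standing on its flat face, slightly domed on top: 32 mm across flats (37 mm across corners), hexagon 28 mm tall plus a 4 mm dome. Origin: centre of the underside, z up along the hexagon's axis; the x axis is normal to a pair of flats (the others at 60 and 120 degrees from it). About 140 g.
- small_cap: The smaller brass hexagonal cap nut standing on its flat face, slightly domed on top: 25 mm across flats (29 mm across corners), hexagon 22 mm tall plus a 4 mm dome. Origin: centre of the underside, z up along the hexagon's axis; the x axis is normal to a pair of flats (the others at 60 and 120 degrees from it). About 70 g.
- tee: Brass tee lying flat: a 24 mm cube with three round threaded stubs, 17.6 mm over the threads, axes 12 mm above the bench. Run stubs reach 30 mm from the origin along +x and -x; the branch reaches 40 mm along +y, free of the cube from y = 12 mm. Origin: centre of the cube's underside, z up. Grip across the branch (closing along x) or over the run's ends (60 mm). 160 g.
- test_gauge: Digital test gauge, not to be sorted: a yellow round case of 56 mm diameter, 36 mm high, lying with its dark display face up, a steel stub 18 mm in diameter reaching 43 mm from the centre along -x. Loose on the bench, 400 g, among the brass fittings. Origin: centre of the underside.
- long_tray: Long rectangular blue plastic tray, open on top, fixed to the bench: outside 206 mm (x) by 90 mm (y), 16 mm high; walls and floor 3 mm thick, so inside 200 by 84 mm and 13 mm deep. Origin: centre of its underside; the inner floor is 3 mm above.
- square_tray: Square blue plastic tray, open on top, fixed to the bench: outside 126 by 126 mm, 16 mm high; walls and floor 3 mm thick, so inside 120 by 120 mm and 13 mm deep. Origin: centre of its underside; the inner floor is 3 mm above; x and y along its sides.
- round_tray: Round blue plastic tray, open on top, fixed to the bench: outside diameter 130 mm, 16 mm high; wall and floor 3 mm thick, so inside diameter 124 mm and 13 mm deep. Origin: centre of its underside; the inner floor is 3 mm above.
Things that resemble listed ones, but are neither listed nor needed, are in the scene too. Leave any pink look-alike of the long_tray alone. What is shaped like the short_adapter but white is not meant.

How it is judged (in metres and radians):
At the end, for the whole second after the job is handed in: Adapters wholly inside the long tray, flat, within 0.4 rad of its length; caps upright (0.12 rad) inside the square tray, centres within 50 mm of its middle each way; tee flat inside the round tray, within 40 mm of its centre; all on the floor, released, at rest; gauge moved under 25 mm (x of long_adapter in the frame of long_tray between -0.062 and 0.062 m and y of long_adapter in the frame of long_tray between -0.034 and 0.034 m and z of each of long_adapter, short_adapter in the frame of long_tray below 0.02 m and angle between long_adapter's own x axis and vertical between 1.47 and 1.67 rad and angle between the x axis of each of long_adapter, short_adapter and the x axis of long_tray, either way round below 0.4 rad and x of short_adapter in the frame of long_tray between -0.074 and 0.074 m and y of short_adapter in the frame of long_tray between -0.034 and 0.034 m and angle between short_adapter's own x axis and vertical between 1.47 and 1.67 rad and x of large_cap in the frame of square_tray between -0.05 and 0.05 m and y of large_cap in the frame of square_tray between -0.05 and 0.05 m and z of each of large_cap, small_cap in the frame of square_tray below 0.008 m and angle between each of large_cap, small_cap, tee's own z axis and vertical below 0.12 rad and x of small_cap in the frame of square_tray between -0.053 and 0.053 m and y of small_cap in the frame of square_tray between -0.053 and 0.053 m and horizontal distance between tee and round_tray below 0.04 m and z of tee in the frame of round_tray below 0.008 m and linear speed of each of long_adapter, short_adapter, large_cap, small_cap, tee below 0.02 m/s and angular speed of each of long_adapter, short_adapter, large_cap, small_cap, tee below 0.3 rad/s and contact force between each of long_adapter, short_adapter, large_cap, small_cap, tee and the fingers below 1 N and distance of test_gauge from where it was at the start of the episode below 0.025 m); the robot touches nothing.
It fails at once if the test gauge is pushed more than 25 mm from its place or tipped (distance of test_gauge from where it was at the start of the episode above 0.025 m or angle between test_gauge's own z axis and vertical above 0.3 rad).
It also fails if it takes over 120 s, if anything falls off the work surface, if the arm or the gripper's body presses on something with over 40 N, if the wrist force passes 120 N, or if a joint passes its speed limit or range.

## Working session

There is one attempt and no reset: what is moved stays moved. The work goes in short steps, Python scripts to look and compute and a shell command to move; the robot and the scene stay as the last step left them, time stands still between calls to the robot, and variables do not carry over. Pictures are saved under pics/ and viewed, and the job is handed in when it is done.

```bash
mkdir -p pics; ls
python3 - <<'E'
from plant import r
import cv2
print(r.get_state())
for c in ["scene","top","wrist"]:
    im=r.capture(c); cv2.imwrite(f"pics/{c}0.png",im[:,:,::-1]); print(c,r.camera_params(c))
E
```

```text
pics
{'time_s': 0.0, 'joints': array([ 8.71518431e+01,  2.05901706e+01,  6.33712039e-01, -2.09258059e-02,
       -7.01350152e+01, -1.65075431e+01]), 'qd': array([-0.00264198, -0.06471139, -0.00202607,  0.05971639,  0.05702687,
       -0.02014655]), 'joint_torque': array([-4.89119520e-04, -5.82713056e+01,  2.93052810e+01,  6.99779972e+00,
        6.86680040e-03, -1.43165621e-04]), 'tcp_pos': array([0.22356769, 0.63638294, 0.22563395]), 'eef_rot': array([ 1.79906707e+02, -7.13330195e-03, -1.93628206e+01]), 'contact_force': array([-1.2137294 ,  0.05973972,  0.62668413]), 'moment': array([-0.05358609,  0.01514259,  0.02725815]), 'gripper_width': 0.08779370190208813}
scene {'vfov': 46.7692941508996, 'cx': 318.85499645436386, 'cy': 205.55048130331755, 'distortion': array([-0.12258696,  0.        ,  0.        ,  0.        ,  0.        ]), 'R': array([[ 0.54732304,  0.83689875, -0.00616145],
       [ 0.45845125, -0.30596532, -0.8343906 ],
       [-0.70018564,  0.45385648, -0.55113915]]), 't': array([-0.21824008, -0.16076761,  1.65631037])}
top {'vfov': 43.53470552673546, 'cx': 317.72289460856325, 'cy': 196.01159389333137, 'distortion': array([-0.02433972,  0.        ,  0.        ,  0.        ,  0.        ]), 'R': array([[ 0.00702517, -0.99990635, -0.01174451],
       [-0.9952876 , -0.00585586, -0.09678998],
       [ 0.09671214,  0.01236913, -0.99523553]]), 't': array([-0.00355528,  0.41821537,  1.10912733])}
wrist {'vfov': 58.802857297192816, 'cx': 322.0604962695339, 'cy': 193.95618043567313, 'distortion': array([-0.02113702,  0.        ,  0.        ,  0.        ,  0.        ]), 'R': array([[-0.331959  , -0.94329302,  0.00122684],
       [-0.89918233,  0.31682832,  0.30181279],
       [-0.2850866 ,  0.09908632, -0.95336642]]), 't': array([ 0.67495314, -0.03773174,  0.39212587])}
```

View pics/top0.png

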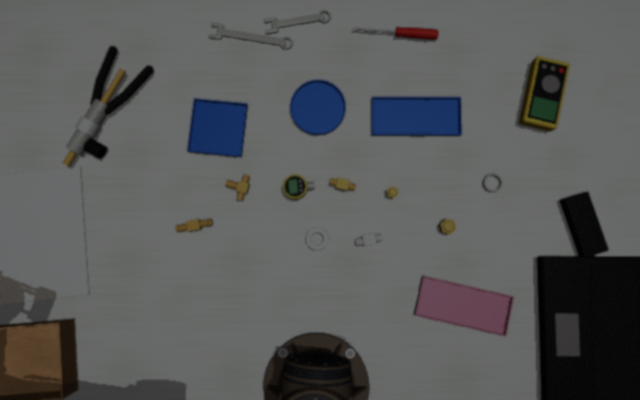

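View pics/scene0.png

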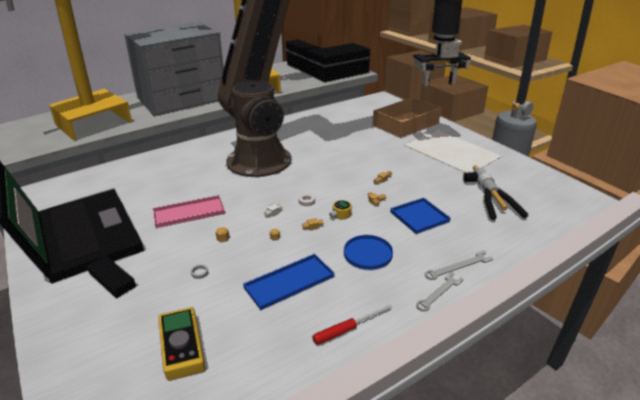

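View pics/wrist0.png

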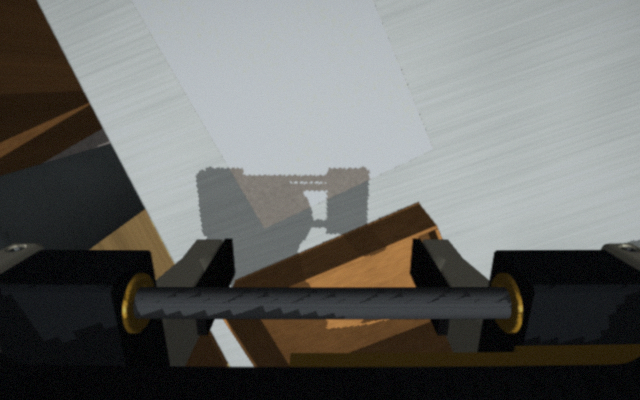

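The top view shows all the pieces:
- **Straight adapters:** candidates at (194,225), (342,185) and a white look-alike at (368,240).
- **Caps:** (446,227) large and (392,192) small; the rings at (316,238) and (491,183) are not caps.
- **Tee:** (239,187).
- **Gauge:** (296,187).
- **Trays:** blue ones at (416,117), (218,128) and (318,108); the pink one at (463,305) is to be left.

Next I'll take close crops and run the networks.

```bash
cat > h.py <<'E'
from plant import r
import cv2, numpy as np
def K(c):
    p=r.camera_params(c); f=200/np.tan(np.radians(p['vfov'])/2)
    return p,np.array([[f,0,p['cx']],[0,f,p['cy']],[0,0,1.]])
def px2w(c,uv,z,par=None):
    p,k=par or K(c)
    n=cv2.undistortPoints(np.array(uv,float).reshape(-1,1,2),k,p['distortion']).reshape(-1,2)
    d=np.c_[n,np.ones(len(n))]@p['R']; o=-p['R'].T@p['t']
    z=np.broadcast_to(z,len(n))
    return o+d*((z-o[2])/d[:,2])[:,None]
def w2px(c,X,par=None):
    p,k=par or K(c)
    return cv2.projectPoints(np.array(X,float).reshape(-1,3),cv2.Rodrigues(p['R'])[0],p['t'],k,p['distortion'])[0].reshape(-1,2)
E
python3 - <<'E'
from h import *
im=r.capture("top")[:,:,::-1]
cv2.imwrite("pics/topcrop.png",cv2.resize(im[75:255,165:475],None,fx=2.58,fy=2.58,interpolation=cv2.INTER_CUBIC)*1)
H={"long_adapter":.012,"short_adapter":.012,"large_cap":.016,"small_cap":.013,"tee":.012,"test_gauge":.02,"long_tray":.003,"square_tray":.003,"round_tray":.003}
for n,z in H.items():
    for d in r.recognise(n,"top"):
        if d['p']>.2: print(n,d['p'],d['xy'],px2w("top",d['xy'],z)[0].round(4))
E
```

```text
long_adapter 0.58 [191.7, 224.5] [0.3524 0.2848 0.012 ]
short_adapter 0.66 [369.6, 239.1] [ 0.3223 -0.1182  0.012 ]
short_adapter 0.57 [341.6, 186.8] [ 0.4404 -0.0549  0.012 ]
large_cap 0.46 [446.9, 227.9] [ 0.3484 -0.2915  0.016 ]
large_cap 0.42 [413.9, 117.3] [ 0.6016 -0.2204  0.016 ]
small_cap 0.64 [393.9, 193.6] [ 0.4254 -0.1735  0.013 ]
tee 0.86 [240.2, 186.2] [0.4405 0.1763 0.012 ]
test_gauge 0.85 [296.1, 188.6] [0.4348 0.0481 0.02  ]
long_tray 0.64 [416.1, 119.1] [ 0.6007 -0.2279  0.003 ]
square_tray 0.86 [216.0, 130.5] [0.5717 0.2373 0.003 ]
square_tray 0.57 [342.6, 184.7] [ 0.4463 -0.0575  0.003 ]
round_tray 0.6 [316.5, 104.6] [0.6341 0.0037 0.003 ]
```

View pics/topcrop.png

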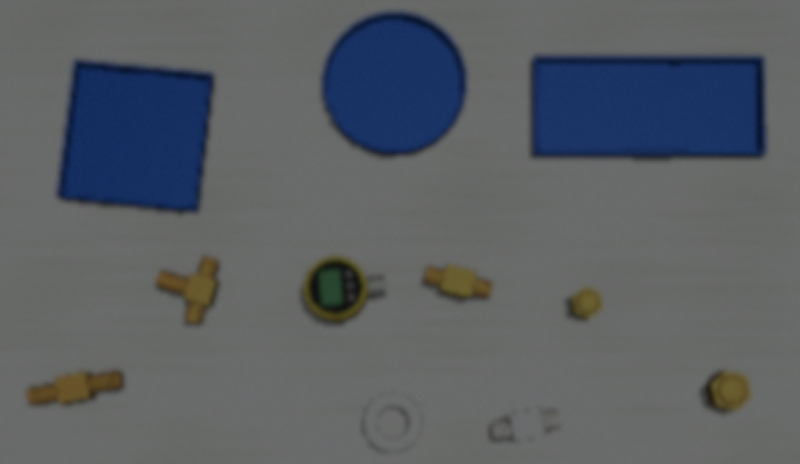

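The crop confirms the choice: two brass adapters, the tee, two hexagonal caps and the gauge. The white adapter at (525,425) in the crop is excluded. Next I'll segment by colour to get exact poses.

```bash
cat >> h.py <<'E'
def segs(im,kind):
    hsv=cv2.cvtColor(im,cv2.COLOR_RGB2HSV)
    lo,hi={'brass':((10,110,50),(32,255,255)),'blue':((100,120,40),(130,255,255))}[kind]
    m=cv2.inRange(hsv,lo,hi)
    n,l,s,c=cv2.connectedComponentsWithStats(m)
    return [(s[i],c[i],np.argwhere(l==i)[:,::-1],(l==i).astype(np.uint8)) for i in range(1,n) if s[i][4]>30]
E
python3 - <<'E'
from h import *
im=np.ascontiguousarray(r.capture("top"))
par=K("top")
for kind,z in (('brass',.012),('blue',.016)):
    for s,c,pts,m in segs(im,kind):
        W=px2w("top",pts+0.0,z,par)[:,:2]*1000
        (cc,wh,a)=cv2.minAreaRect(W.astype(np.float32))
        mu=W.mean(0); ev=np.linalg.eigh(np.cov((W-mu).T)); v=ev[1][:,1]
        print(kind,c.round(1),s[4],'mean',mu.round(1),'rect',np.round(cc,1),np.round(wh,1),round(a,1),'pca',round(np.degrees(np.arctan2(v[1],v[0])),1))
E
```

```text
brass [541.6  95.2] 651 mean [ 657.3 -518.2] rect [ 664.3 -527.8] [ 79.6 161.5] 76.2 pca 168.1
brass [112.4  86.7] 228 mean [673.7 482.5] rect [676.2 482.7] [17.6 86.6] 61.6 pca 150.3
brass [ 69.4 158.1] 93 mean [503.9 575.1] rect [504. 575.] [16.1 32.2] 61.4 pca 148.6
brass [239.8 186.4] 251 mean [440.  177.3] rect [443.7 175.8] [52.7 49. ] 39.6 pca 115.2
brass [295.2 188.7] 134 mean [435.5  50.7] rect [440.   51.7] [53.5 51.6] 45.4 pca 70.1
brass [342. 184.] 188 mean [446.8 -55.7] rect [446.8 -55.8] [22.9 54.6] 0.3 pca 76.7
brass [391.6 192.2] 81 mean [ 428.6 -168.4] rect [ 428.1 -168.2] [20.4 20.7] 89.6 pca 130.3
brass [193.6 225. ] 250 mean [351.4 280.4] rect [351.6 280.5] [21.4 81.9] 11.7 pca 101.6
brass [447.1 226. ] 158 mean [ 352.8 -293. ] rect [ 352.8 -292.9] [27.  31.6] 0.3 pca 94.2
brass [ 30.  358.1] 4089 mean [ 50.6 641.3] rect [ 51.3 642.2] [147.8 141.8] 5.4 pca 170.8
blue [317.4 107. ] 2317 mean [624.8   1.3] rect [625.2   1.1] [127.5 122.3] 0.7 pca 167.6
blue [415.8 115.6] 3364 mean [ 605.7 -224.9] rect [ 606.  -225.5] [ 86.9 203.3] 0.3 pca 90.3
blue [217.2 127.5] 2824 mean [576.  231.9] rect [576.2 231.9] [123.7 124.2] 84.6 pca 169.4
```

```bash
cat >> h.py <<'E'
from scipy.spatial.transform import Rotation as Ro
def go(x,y,z,yaw):
    """print remaining tool-frame shift and turn to reach target with tool down; yaw mod 180 nearest"""
    s=r.get_state(); p=s['tcp_pos']; R=Ro.from_euler('xyz',s['eef_rot'],degrees=True)
    d=R.inv().apply(np.array([x,y,z])-p)
    best=min([yaw,yaw+180,yaw-180],key=lambda a:abs((a-s['eef_rot'][2]))) 
    rv=(R.inv()*Ro.from_euler('xyz',[180,0,best],degrees=True)).as_rotvec()
    print('t',round(s['time_s'],2),'pos',p.round(4),'rot',s['eef_rot'].round(2),'w',round(s['gripper_width'],4),'F',s['contact_force'].round(1),'j6',s['joints'][[0,5]].round(0))
    print(' shift first',d.round(4),'yaw->',best,'turn',rv.round(3),'rows>=',round(max(np.linalg.norm(d)/.04,np.linalg.norm(rv)/.12),1))
E
python3 - <<'E'
from h import *
p=r.camera_params("wrist"); print(-p['R'].T@p['t'])
go(.351,.281,.2,-78.4)
E
```

```text
[0.30197575 0.60990834 0.38513212]
t 0.7 pos [0.2237 0.6368 0.2266] rot [-180.      0.    -19.35] w 0.0876 F [ 0.4 -1.1  1.3] j6 [ 87. -17.]
 shift first [0.238  0.2935 0.0266] yaw-> -78.4 turn [-0.     0.     1.031] rows>= 9.5
```

```bash
python3 -m inch '0.0198 0.0245 0.002 0 0 0 1;0.0198 0.0245 0.002 0 0 0 1;0.0198 0.0245 0.002 0 0 0 1;0.0198 0.0245 0.002 0 0 0 1;0.0198 0.0245 0.002 0 0 0 1;0.0198 0.0245 0.002 0 0 0 1;0.0198 0.0245 0.002 0 0 0 1;0.0198 0.0245 0.002 0 0 0 1;0.0198 0.0245 0.002 0 0 0 1;0.0198 0.0245 0.002 0 0 0 1;0.0198 0.0245 0.002 0 0 0 1;0.0198 0.0245 0.002 0 0 0 1' 30
python3 -m inch '0 0 0 0 0 0.103 1;0 0 0 0 0 0.103 1;0 0 0 0 0 0.103 1;0 0 0 0 0 0.103 1;0 0 0 0 0 0.103 1;0 0 0 0 0 0.103 1;0 0 0 0 0 0.103 1;0 0 0 0 0 0.103 1;0 0 0 0 0 0.103 1;0 0 0 0 0 0.103 1;0 0 0 0 0 0 1;0 0 0 0 0 0 1'
python3 - <<'E'
from h import *
go(.351,.281,.2,-78.4)
par=K("wrist");im=r.capture("wrist"); cv2.imwrite("pics/w1.png",im[:,:,::-1])
for s,c,pts,m in segs(np.ascontiguousarray(im),'brass'):
    if s[4]<300: continue
    W=px2w("wrist",pts,.012,par)[:,:2]*1000
    (cc,wh,a)=cv2.minAreaRect(W.astype(np.float32))
    mu=W.mean(0); ev=np.linalg.eigh(np.cov((W-mu).T)); v=ev[1][:,1]
    print(c.round(1),s[4],'mean',mu.round(1),'rect',np.round(cc,1),np.round(wh,1),round(a,1),'pca',round(np.degrees(np.arctan2(v[1],v[0])),1))
E
```

```text
time_s: 1.7
tcp_pos: [0.3507, 0.2793, 0.2028]
eef_rot: [-179.9, -0.0, -19.3]
contact_force: [1.2, -1.2, -0.9]
gripper_width: 0.0874
time_s: 2.7
tcp_pos: [0.3505, 0.2807, 0.2027]
eef_rot: [-180.0, 0.0, -78.2]
contact_force: [0.8, 1.0, -0.8]
gripper_width: 0.0876
t 2.7 pos [0.3505 0.2807 0.2027] rot [-1.7999e+02  2.0000e-02 -7.8180e+01] w 0.0876 F [ 0.8  1.  -0.8] j6 [ 64. -52.]
 shift first [-0.0002 -0.0006  0.0027] yaw-> -78.4 turn [-0.     0.     0.004] rows>= 0.1
[246.4  36.4] 2090 mean [443.5 176.1] rect [439.  176.4] [55.3 58.1] 20.2 pca 152.9
[319.6 164.4] 1537 mean [354.2 279.5] rect [354.1 280.6] [23.4 85.5] 11.8 pca 101.6
[126.6 307.4] 304 mean [539.4 491. ] rect [538.2 486.2] [77.4 14.2] 88.8 pca 88.2
[516.8 306.8] 384 mean [ 96.4 397.5] rect [ 98.9 395.2] [17.6 77.7] 21.2 pca 114.7
```

View pics/w1.png

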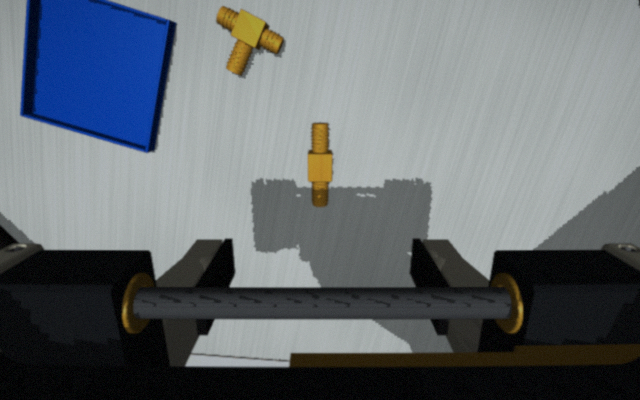

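The wrist view shows the long adapter at (320,166), between the jaws and aligned with them. The tee is at (248,30) and the square tray is upper left. Descending.

```bash
python3 -m inch '0 -0.002 0.02 0 0 0.004 1;0 0 0.025 0 0 0 1;0 0 0.025 0 0 0 1;0 0 0.025 0 0 0 1;0 0 0.025 0 0 0 1;0 0 0.02 0 0 0 1;0 0 0.02 0 0 0 1;0 0 0.02 0 0 0 1;0 0 0.018 0 0 0 1;0 0 0 0 0 0 1;0 0 0 0 0 0 1' 30
python3 - <<'E'
from h import *
go(.353,.281,.004,-78.4)
E
```

```text
time_s: 3.67
tcp_pos: [0.3522, 0.2806, 0.0041]
eef_rot: [179.9, -0.1, -78.5]
contact_force: [-0.3, -0.4, 0.3]
gripper_width: 0.0879
t 3.67 pos [0.3522 0.2806 0.0041] rot [ 1.7992e+02 -1.1000e-01 -7.8480e+01] w 0.0879 F [-0.3 -0.4  0.3] j6 [ 64. -52.]
 shift first [-0.0002 -0.0009  0.0001] yaw-> -78.4 turn [ 0.001 -0.002 -0.001] rows>= 0.0
```

```bash
python3 -m inch '0 0 0 0 0 0 0;0 0 0 0 0 0 0;0 0 0 0 0 0 0;0 0 0 0 0 0 0;0 0 0 0 0 0 0;0 0 0 0 0 0 0;0 0 0 0 0 0 0;0 0 0 0 0 0 0' 30
python3 -m inch '0 0 -0.01 0 0 0 0;0 0 -0.02 0 0 0 0;0 0 -0.02 0 0 0 0;0 0 -0.025 0 0 0 0;0 0 -0.025 0 0 0 0;0 0 -0.02 0 0 0 0;0 0 0 0 0 0 0'
python3 - <<'E'
from h import *
go(.606,-.181,.12,-90)
im=r.capture("wrist"); cv2.imwrite("pics/w2.png",im[:,:,::-1])
E
```

```text
time_s: 4.33
tcp_pos: [0.3524, 0.2811, 0.0047]
eef_rot: [-180.0, 0.0, -78.6]
contact_force: [-0.1, 0.9, -0.9]
gripper_width: 0.0399
time_s: 4.92
tcp_pos: [0.3538, 0.2831, 0.1285]
eef_rot: [-179.7, 0.3, -78.5]
contact_force: [1.0, 0.5, 0.8]
gripper_width: 0.0005
t 4.92 pos [0.3538 0.2831 0.1285] rot [-179.72    0.26  -78.55] w 0.0005 F [1.  0.5 0.8] j6 [ 64. -52.]
 shift first [ 0.5049 -0.155   0.0069] yaw-> -90 turn [-0.004  0.005  0.2  ] rows>= 13.2
```

View pics/w2.png

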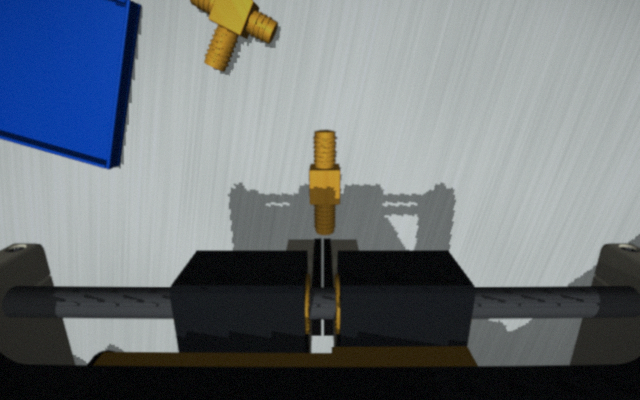

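I lifted before the slow fingers had closed, which takes about 1 s. The adapter is undisturbed, with its block at (324,185). Going back down with a longer close.

```bash
python3 - <<'E'
from h import *
print(px2w("wrist",[[324,186]],.018))
go(.353,.281,.004,-78.4)
E
python3 -m inch '0 0 0.01 0 0 0 0.6;0 0 0.015 0 0 0 0.6;0 0 0 0 0 0 0.6;0 0 0 0 0 0 0.6;0 0 0 0 0 0 0.6;0 0 0 0 0 0 0.6;0 0 0 0 0 0 0.6;0 0 0 0 0 0 0.6'
python3 - <<'E'
from h import *
go(.353,.281,.004,-78.4)
E
```

```text
[[0.35349918 0.27881836 0.018     ]]
t 4.97 pos [0.3531 0.2823 0.1266] rot [-179.83    0.2   -78.58] w 0.0007 F [-0.2  1.  -1.2] j6 [ 64. -52.]
 shift first [0.0017 0.0007 0.1226] yaw-> -78.4 turn [-0.003  0.003 -0.003] rows>= 3.1
time_s: 5.63
tcp_pos: [0.3525, 0.2813, 0.0999]
eef_rot: [-180.0, 0.0, -78.6]
contact_force: [1.0, 0.2, 0.7]
gripper_width: 0.0481
t 5.63 pos [0.3525 0.2813 0.0999] rot [-1.7998e+02  3.0000e-02 -7.8590e+01] w 0.0481 F [1.  0.2 0.7] j6 [ 64. -52.]
 shift first [ 0.0004 -0.0003  0.0959] yaw-> -78.4 turn [-0.     0.    -0.003] rows>= 2.4
```

```bash
python3 -m inch '0 0 0.02 0 0 0 0.6;0 0 0.02 0 0 0 0.6;0 0 0.02 0 0 0 0.6;0 0 0.02 0 0 0 0.6;0 0 0.016 0 0 0 0.6;0 0 0 0 0 0 0.6;0 0 0 0 0 0 0;0 0 0 0 0 0 0;0 0 0 0 0 0 0;0 0 0 0 0 0 0;0 0 0 0 0 0 0;0 0 0 0 0 0 0;0 0 0 0 0 0 0;0 0 0 0 0 0 0' 30
python3 -m inch '0 0 0 0 0 0 0;0 0 -0.01 0 0 0 0;0 0 -0.02 0 0 0 0;0 0 -0.02 0 0 0 0;0 0 -0.025 0 0 0 0;0 0 -0.025 0 0 0 0;0 0 -0.02 0 0 0 0;0 0 0 0 0 0 0'
python3 - <<'E'
from h import *
go(.606,-.181,.12,-90)
im=r.capture("wrist"); cv2.imwrite("pics/w3.png",im[:,:,::-1])
E
```

```text
time_s: 6.8
tcp_pos: [0.3526, 0.2815, 0.0043]
eef_rot: [-180.0, 0.1, -78.6]
contact_force: [-2.5, -1.1, 7.5]
gripper_width: 0.0238
time_s: 7.47
tcp_pos: [0.3537, 0.283, 0.1276]
eef_rot: [-179.7, 0.3, -78.6]
contact_force: [0.6, 0.6, -1.8]
gripper_width: 0.0238
t 7.47 pos [0.3537 0.283  0.1276] rot [-179.73    0.27  -78.55] w 0.0238 F [ 0.6  0.6 -1.8] j6 [ 64. -52.]
 shift first [ 0.5049 -0.1552  0.0059] yaw-> -90 turn [-0.004  0.005  0.2  ] rows>= 13.2
```

View pics/w3.png

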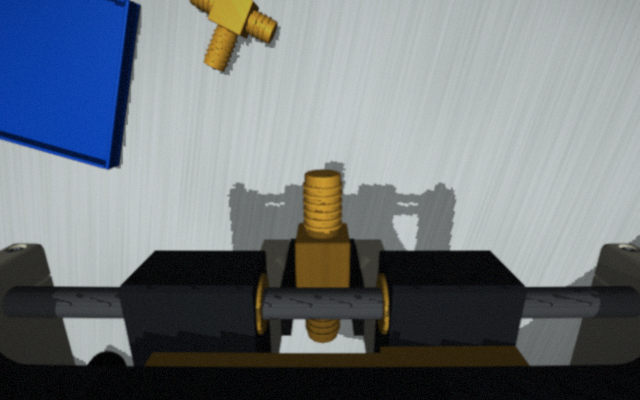

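Held, with the width reading 23.8 mm. Carrying it to the long tray.

```bash
python3 -m inch '0.0316 -0.0097 0 0 0 0 0;0.0316 -0.0097 0 0 0 0 0;0.0316 -0.0097 0 0 0 0 0;0.0316 -0.0097 0 0 0 0 0;0.0316 -0.0097 0 0 0 0 0;0.0316 -0.0097 0 0 0 0 0;0.0316 -0.0097 0 0 0 0 0;0.0316 -0.0097 0 0 0 0 0;0.0316 -0.0097 0 0 0 0 0;0.0316 -0.0097 0 0 0 0 0;0.0316 -0.0097 0 0 0 0 0;0.0316 -0.0097 0 0 0 0 0;0.0316 -0.0097 0 0 0 0 0;0.0316 -0.0097 0 0 0 0 0;0.0316 -0.0097 0 0 0 0 0;0.0316 -0.0097 0 0 0 0 0;0 0 0 0 0 0.1 0;0 0 0 0 0 0.1 0;0 0 0 0 0 0 0;0 0 0 0 0 0 0'
python3 - <<'E'
from h import *
go(.606,-.181,.008,-90)
par=K("wrist");im=r.capture("wrist"); cv2.imwrite("pics/w4.png",im[:,:,::-1])
im=r.capture("top"); cv2.imwrite("pics/t4.png",im[:,:,::-1])
E
```

```text
time_s: 9.18
tcp_pos: [0.6037, -0.1839, 0.1222]
eef_rot: [179.9, 0.0, -89.9]
contact_force: [-0.1, 0.6, -1.9]
gripper_width: 0.024
t 9.18 pos [ 0.6037 -0.1839  0.1222] rot [ 1.7988e+02  2.0000e-02 -8.9910e+01] w 0.024 F [-0.1  0.6 -1.9] j6 [ 1. -1.]
 shift first [-0.0028 -0.0025  0.1142] yaw-> -90 turn [0.002 0.    0.002] rows>= 2.9
```

View pics/w4.png

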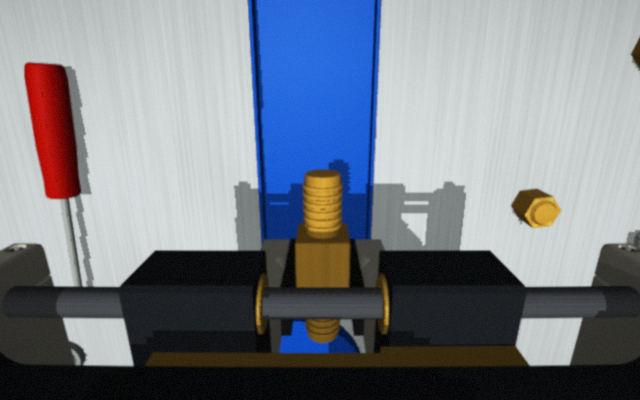

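The tray spans columns 255–377 with the adapter over it. A small correction is needed, then I'll lower it.

```bash
python3 -m inch '-0.003 -0.003 0.02 0 0 0 0;0 0 0.025 0 0 0 0;0 0 0.025 0 0 0 0;0 0 0.02 0 0 0 0;0 0 0.015 0 0 0 0;0 0 0.008 0 0 0 0;0 0 0 0 0 0 0'
python3 -m inch '0 0 0.0015 0 0 0 0;0 0 0 0 0 0 0.36;0 0 0 0 0 0 0.36;0 0 0 0 0 0 0.36;0 0 0 0 0 0 0.36'
python3 - <<'E'
from h import *
go(.606,-.181,.12,-90)
E
```

```text
time_s: 9.87
tcp_pos: [0.6065, -0.1803, 0.0089]
eef_rot: [179.8, 0.0, -89.9]
contact_force: [-0.5, 1.1, -1.0]
gripper_width: 0.0237
time_s: 10.28
tcp_pos: [0.6081, -0.1809, 0.0101]
eef_rot: [-179.9, -0.0, -90.0]
contact_force: [0.0, -0.6, 0.7]
gripper_width: 0.0316
t 10.28 pos [ 0.6081 -0.1809  0.0101] rot [-179.91   -0.    -90.05] w 0.0316 F [ 0.  -0.6  0.7] j6 [ 1. -1.]
 shift first [ 1.000e-04  1.900e-03 -1.099e-01] yaw-> -90 turn [-0.002 -0.    -0.001] rows>= 2.7
```

```bash
python3 -m inch '0 0 -0.02 0 0 0 0.36;0 0 -0.03 0 0 0 0.36;0 0 -0.04 0 0 0 0.6;0 0 -0.04 0 0 0 0.6;0 0 0 0 0 0 0.6'
python3 - <<'E'
from h import *
go(.447,-.056,.15,-103.3)
im=r.capture("wrist"); cv2.imwrite("pics/w5.png",im[:,:,::-1])
E
```

```text
time_s: 10.7
tcp_pos: [0.6122, -0.1818, 0.1487]
eef_rot: [-179.2, -0.1, -90.0]
contact_force: [2.9, -0.7, 1.1]
gripper_width: 0.0461
t 10.7 pos [ 0.6122 -0.1818  0.1487] rot [-1.7924e+02 -1.4000e-01 -8.9960e+01] w 0.0461 F [ 2.9 -0.7  1.1] j6 [ 1. -1.]
 shift first [-0.1259  0.165  -0.0038] yaw-> -103.3 turn [-0.013 -0.001  0.233] rows>= 5.2
```

View pics/w5.png

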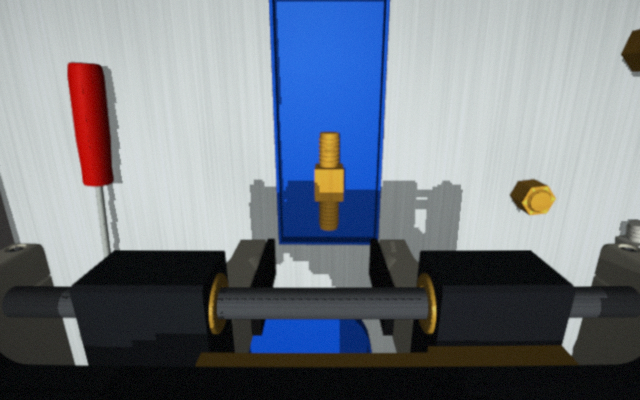

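The long adapter lies flat in the tray at (329,180). Next is the short adapter.

```bash
python3 -m inch '-0.0158 0.0206 0 0 0 0 0.6;-0.0158 0.0206 0 0 0 0 0.6;-0.0158 0.0206 0 0 0 0 0.6;-0.0158 0.0206 0 0 0 0 0.6;-0.0158 0.0206 0 0 0 0 0.6;-0.0158 0.0206 0 0 0 0 0.6;-0.0158 0.0206 0 0 0 0 0.6;-0.0158 0.0206 0 0 0 0 0.6;0 0 0 0 0 0.116 0.6;0 0 0 0 0 0.116 0.6;0 0 0 0 0 0 0.6;0 0 0 0 0 0 0.6'
cat >> h.py <<'E'
def look(name,z=.012):
    par=K("wrist");im=r.capture("wrist"); cv2.imwrite(f"pics/{name}.png",im[:,:,::-1])
    for s,c,pts,m in segs(np.ascontiguousarray(im),'brass'):
        if s[4]<500 or c[1]>250: continue
        W=px2w("wrist",pts,z,par)[:,:2]*1000
        (cc,wh,a)=cv2.minAreaRect(W.astype(np.float32))
        mu=W.mean(0); ev=np.linalg.eigh(np.cov((W-mu).T)); v=ev[1][:,1]
        print(c.round(1),s[4],'mean',mu.round(1),'rect',np.round(cc,1),np.round(wh,1),round(a,1),'pca',round(np.degrees(np.arctan2(v[1],v[0])),1))
E
python3 - <<'E'
from h import *
go(.447,-.056,.004,-103.3)
look("w6")
E
```

```text
time_s: 11.75
tcp_pos: [0.4428, -0.0542, 0.1392]
eef_rot: [-180.0, 0.0, -103.1]
contact_force: [0.5, -0.1, -0.1]
gripper_width: 0.0524
t 11.75 pos [ 0.4428 -0.0542  0.1392] rot [-1.7998e+02  1.0000e-02 -1.0314e+02] w 0.0524 F [ 0.5 -0.1 -0.1] j6 [ 18. -32.]
 shift first [ 0.0008 -0.0045  0.1352] yaw-> -103.3 turn [-0.     0.     0.003] rows>= 3.4
[67.1 72.3] 3044 mean [ 614.8 -185.9] rect [ 617.1 -184.5] [28.6 86.4] 0.2 pca 90.3
[302.6  34.7] 1145 mean [ 431.3 -169.7] rect [ 431.3 -169.5] [25.4 28.8] 34.1 pca 105.3
[314.5 183.3] 1720 mean [449.6 -56. ] rect [449.8 -55.2] [62.  24.3] 75.8 pca 75.6
```

View pics/w6.png

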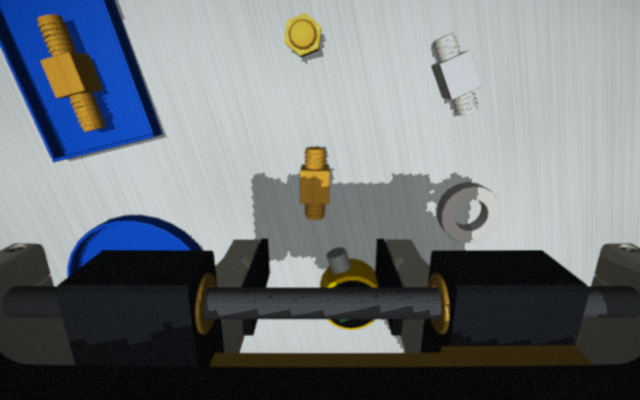

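The short adapter is at (315,183). The gauge stub ends at (338,255), clear of the fingers. Shift tool y by -6 mm and descend.

```bash
python3 -m inch '0 -0.003 0 0 0 0.02 0.6;0 -0.003 0.02 0 0 0 0.6;0 0 0.025 0 0 0 0.6;0 0 0.025 0 0 0 0.6;0 0 0.025 0 0 0 0.6;0 0 0.025 0 0 0 0.6;0 0 0.015 0 0 0 0.6;0 0 0 0 0 0 0.6;0 0 0 0 0 0 0.6'
python3 -m inch '0 0 0 0 0 0 0;0 0 0 0 0 0 0;0 0 0 0 0 0 0;0 0 0 0 0 0 0;0 0 0 0 0 0 0;0 0 0 0 0 0 0;0 0 0 0 0 0 0;0 0 0 0 0 0 0;0 0 0 0 0 0 0' 30
python3 -m inch '0 0 -0.01 0 0 0 0;0 0 -0.02 0 0 0 0;0 0 -0.02 0 0 0 0;0 0 -0.025 0 0 0 0;0 0 -0.025 0 0 0 0;0 0 -0.02 0 0 0 0;0 0 0 0 0 0 0;0 0 0 0 0 0 0'
python3 - <<'E'
from h import *
go(.609,-.278,.12,-90)
look("w7")
E
```

```text
time_s: 12.55
tcp_pos: [0.4484, -0.0562, 0.0031]
eef_rot: [179.9, -0.1, -104.5]
contact_force: [-0.8, 0.2, -0.5]
gripper_width: 0.0524
time_s: 13.3
tcp_pos: [0.4489, -0.0557, 0.0044]
eef_rot: [-180.0, 0.0, -104.5]
contact_force: [-0.7, 0.8, 5.1]
gripper_width: 0.0239
time_s: 13.97
tcp_pos: [0.4491, -0.0554, 0.1249]
eef_rot: [-179.9, 0.1, -104.5]
contact_force: [-0.8, -0.1, -1.7]
gripper_width: 0.0235
t 13.97 pos [ 0.4491 -0.0554  0.1249] rot [-1.7988e+02  9.0000e-02 -1.0450e+02] w 0.0235 F [-0.8 -0.1 -1.7] j6 [ 18. -33.]
 shift first [ 0.1754 -0.2105  0.0051] yaw-> -90 turn [-0.002  0.001 -0.253] rows>= 6.9
[307.2  31.7] 1278 mean [ 431.3 -169.8] rect [ 431.4 -169.8] [29.3 25.4] 74.0 pca 96.8
[62.  78.1] 3465 mean [ 614.4 -185.6] rect [ 614.7 -184. ] [37.9 87.3] 11.9 pca 91.0
[322.1 246.8] 4273 mean [463.   -5.5] rect [462.3  -8.6] [83.1 47. ] 75.6 pca 75.7
```

View pics/w7.png

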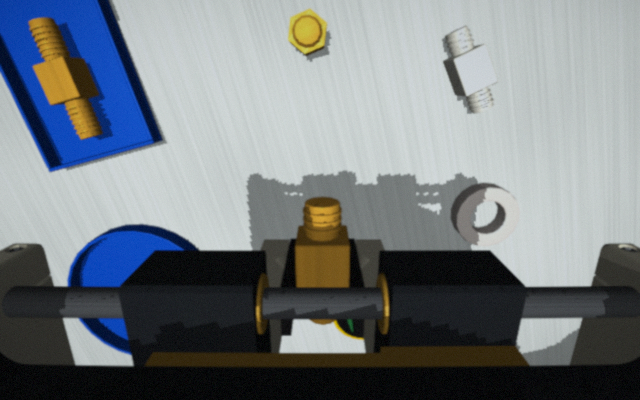

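```bash
python3 -m inch '0.0175 -0.0211 0 0 0 0 0;0.0175 -0.0211 0 0 0 0 0;0.0175 -0.0211 0 0 0 0 0;0.0175 -0.0211 0 0 0 0 0;0.0175 -0.0211 0 0 0 0 0;0.0175 -0.0211 0 0 0 0 0;0.0175 -0.0211 0 0 0 0 0;0.0175 -0.0211 0 0 0 0 0;0.0175 -0.0211 0 0 0 0 0;0.0175 -0.0211 0 0 0 0 0;0 0 0 0 0 -0.084 0;0 0 0 0 0 -0.084 0;0 0 0 0 0 -0.084 0;0 0 0 0 0 0 0;0 0 0 0 0 0 0'
python3 - <<'E'
from h import *
go(.608,-.278,.0085,-90)
look("w8")
E
```

```text
time_s: 15.27
tcp_pos: [0.6084, -0.2778, 0.1222]
eef_rot: [179.8, 0.0, -90.2]
contact_force: [0.7, -0.6, -1.5]
gripper_width: 0.0237
t 15.27 pos [ 0.6084 -0.2778  0.1222] rot [ 1.7985e+02  3.0000e-02 -9.0220e+01] w 0.0237 F [ 0.7 -0.6 -1.5] j6 [-8.  8.]
 shift first [3.000e-04 1.000e-04 1.137e-01] yaw-> -90 turn [ 0.003  0.001 -0.004] rows>= 2.8
[627.1 169. ] 868 mean [ 367.4 -293.8] rect [ 368.5 -290. ] [23.  35.6] 15.0 pca 115.4
[322. 247.] 4248 mean [ 609.  -227.4] rect [ 609.3 -230.3] [46.5 81.7] 0.3 pca 90.2
```

View pics/w8.png

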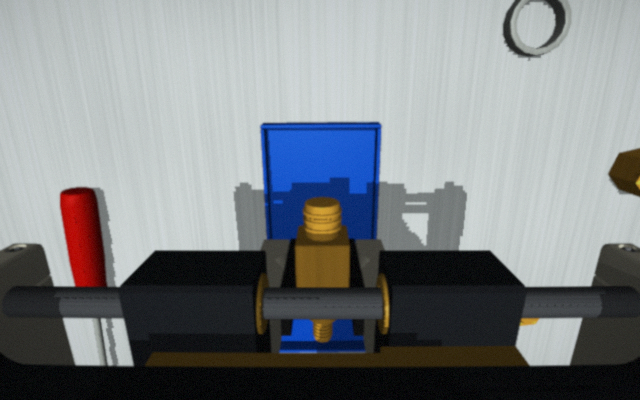

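```bash
python3 -m inch '0 0 0.02 0 0 0 0;0 0 0.025 0 0 0 0;0 0 0.025 0 0 0 0;0 0 0.02 0 0 0 0;0 0 0.015 0 0 0 0;0 0 0.008 0 0 0 0;0 0 0 0 0 0 0;0 0 0.001 0 0 0 0;0 0 0 0 0 0 0.36;0 0 0 0 0 0 0.36;0 0 0 0 0 0 0.36;0 0 0 0 0 0 0.36'
python3 -m inch '0 0 -0.02 0 0 0 0.36;0 0 -0.03 0 0 0 0.36;0 0 -0.03 0 0 0 0.7;0 0 -0.04 0 0 0 0.7;0 0 0 0 0 0 0.7;0 0 0 0 0 0 0.7'
python3 - <<'E'
from h import *
go(.353,-.293,.15,-90)
look("w9")
E
```

```text
time_s: 16.32
tcp_pos: [0.6097, -0.2781, 0.011]
eef_rot: [-179.9, -0.0, -90.1]
contact_force: [0.3, -0.2, 0.4]
gripper_width: 0.0313
time_s: 16.82
tcp_pos: [0.611, -0.2784, 0.134]
eef_rot: [-179.6, -0.1, -90.0]
contact_force: [0.1, 0.3, -0.8]
gripper_width: 0.0525
t 16.82 pos [ 0.611  -0.2784  0.134 ] rot [-1.7962e+02 -8.0000e-02 -9.0050e+01] w 0.0525 F [ 0.1  0.3 -0.8] j6 [-8.  8.]
 shift first [ 0.0148  0.2579 -0.0177] yaw-> -90 turn [-0.007 -0.001 -0.001] rows>= 6.5
[625.5 170.2] 1145 mean [ 363.9 -292.1] rect [ 365.6 -287.4] [27.7 41.8] 15.0 pca 122.1
[325.3 186.8] 1758 mean [ 610.  -277.5] rect [ 610.2 -276.6] [24.7 62. ] 0.8 pca 90.2
```

View pics/w9.png

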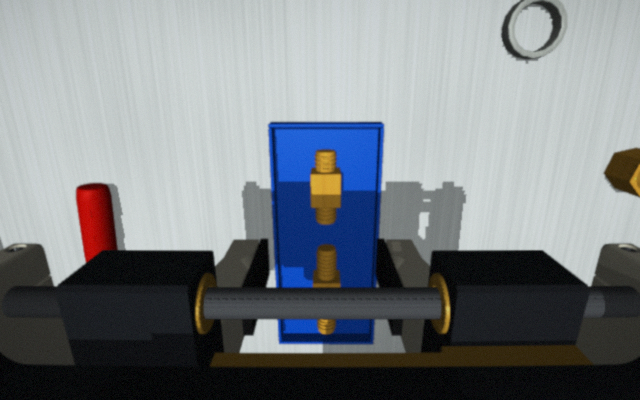

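Both adapters are in the long tray, at (325,187) and (326,290). Next is the large cap.

```bash
python3 -m inch '0.0015 0.0258 -0.0015 0 0 0 0.7;0.0015 0.0258 -0.0015 0 0 0 0.7;0.0015 0.0258 -0.0015 0 0 0 0.7;0.0015 0.0258 -0.0015 0 0 0 0.7;0.0015 0.0258 -0.0015 0 0 0 0.7;0.0015 0.0258 -0.0015 0 0 0 0.7;0.0015 0.0258 -0.0015 0 0 0 0.7;0.0015 0.0258 -0.0015 0 0 0 0.7;0.0015 0.0258 -0.0015 0 0 0 0.7;0.0015 0.0258 -0.0015 0 0 0 0.7;0 0 0 0 0 0 0.7;0 0 0 0 0 0 0.7'
python3 - <<'E'
from h import *
go(.353,-.293,.006,-90)
look("w10",.014)
im=cv2.imread("pics/w10.png"); cv2.imwrite("pics/w10c.png",cv2.resize(im[80:260,200:440],None,fx=3,fy=3,interpolation=cv2.INTER_CUBIC))
E
```

```text
time_s: 17.87
tcp_pos: [0.3496, -0.2926, 0.1447]
eef_rot: [180.0, 0.0, -90.1]
contact_force: [0.5, 0.4, -1.5]
gripper_width: 0.0618
t 17.87 pos [ 0.3496 -0.2926  0.1447] rot [ 1.7997e+02  2.0000e-02 -9.0120e+01] w 0.0618 F [ 0.5  0.4 -1.5] j6 [-15.  15.]
 shift first [ 0.0004 -0.0035  0.1387] yaw-> -90 turn [ 0.001  0.    -0.002] rows>= 3.5
[316.6 185.6] 1478 mean [ 354.9 -290.1] rect [ 354.5 -290. ] [41.9 33.4] 72.8 pca 83.7
[ 17.2 199.5] 1628 mean [ 616.6 -278.1] rect [ 614.9 -278.4] [64.7 35.1] 78.8 pca 84.6
```

View pics/w10c.png

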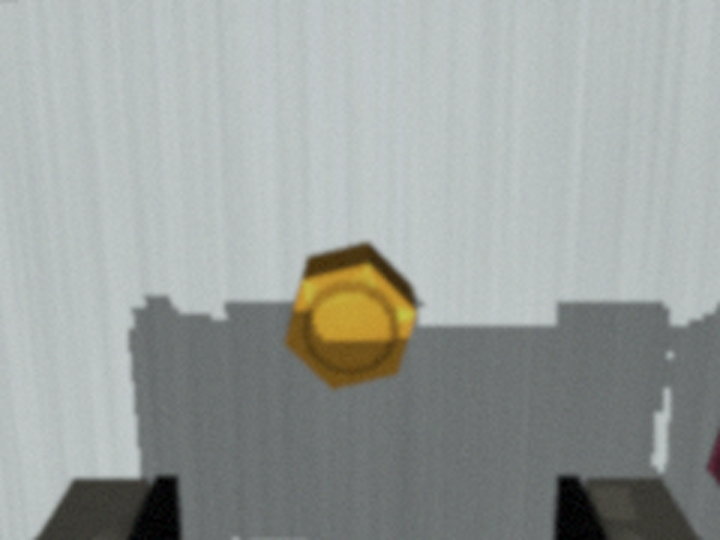

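Top-face corners in the crop: (303,278), (366,262), (416,312), (400,375), (335,388), (286,342). Projecting them at z = 28 mm.

```bash
cat >> h.py <<'E'
def hexfit(corners,off,sc,z):
    W=px2w("wrist",np.array(corners)/sc+off,z)[:,:2]; c=W.mean(0)
    a=np.degrees(np.arctan2(*(W-c).T[::-1])); 
    m=np.degrees(np.angle(np.mean(np.exp(6j*np.radians(a)))))/6
    print('centre',c.round(4),'corner radii',np.linalg.norm(W-c,axis=1).round(4),'corner ang',m,'flat normals',(m+30)%60)
E
python3 - <<'E'
from h import *
hexfit([(303,278),(366,262),(416,312),(400,375),(335,388),(286,342)],(200,80),3,.028)
E
```

```text
centre [ 0.3556 -0.2916] corner radii [0.0186 0.0184 0.018  0.0192 0.0181 0.0182] corner ang 14.430571088661381 flat normals 44.43057108866138
```

```bash
python3 -m inch '0 0 0 0 0 0.09 0.7;0 0 0 0 0 0.09 0.7;0 0 0 0 0 0.09 0.7;-0.0026 -0.0055 0.01 0 0 0 0.7;0 0 0.03 0 0 0 0.7;0 0 0.03 0 0 0 0.7;0 0 0.025 0 0 0 0.7;0 0 0.025 0 0 0 0.7;0 0 0.019 0 0 0 0.7;0 0 0 0 0 0 0.7;0 0 0 0 0 0 0.7'
python3 -m inch '0 0 0 0 0 0 0;0 0 0 0 0 0 0;0 0 0 0 0 0 0;0 0 0 0 0 0 0;0 0 0 0 0 0 0;0 0 0 0 0 0 0;0 0 0 0 0 0 0;0 0 0 0 0 0 0;0 0 0 0 0 0 0' 30
python3 - <<'E'
from h import *
go(.576,.255,.15,-90)
E
```

```text
time_s: 18.83
tcp_pos: [0.3567, -0.2913, 0.0047]
eef_rot: [179.8, -0.0, -105.4]
contact_force: [0.3, -0.2, 0.3]
gripper_width: 0.0613
time_s: 19.58
tcp_pos: [0.357, -0.2917, 0.0066]
eef_rot: [-180.0, -0.0, -105.5]
contact_force: [-1.8, 2.7, 8.1]
gripper_width: 0.0315
t 19.58 pos [ 0.357  -0.2917  0.0066] rot [-179.99   -0.   -105.53] w 0.0315 F [-1.8  2.7  8.1] j6 [-15.  -1.]
 shift first [-0.5854 -0.0647 -0.1434] yaw-> -90 turn [-0.    -0.    -0.271] rows>= 15.2
```

```bash
python3 -m inch '0 0 -0.01 0 0 0 0;0 0 -0.02 0 0 0 0;0 0 -0.025 0 0 0 0;0 0 -0.03 0 0 0 0;0 0 -0.025 0 0 0 0;0 0 -0.015 0 0 0 0;0 0 0 0 0 -0.09 0;0 0 0 0 0 -0.09 0;0 0 0 0 0 0 0;0 0 0 0 0 0 0'
python3 - <<'E'
from h import *
go(.579,.262,.13,-95.4)
look("w11")
E
```

```text
time_s: 20.42
tcp_pos: [0.3569, -0.2916, 0.1311]
eef_rot: [-180.0, 0.0, -95.4]
contact_force: [0.1, 0.2, -1.4]
gripper_width: 0.0321
t 20.42 pos [ 0.3569 -0.2916  0.1311] rot [-1.7999e+02  1.0000e-02 -9.5380e+01] w 0.0321 F [ 0.1  0.2 -1.4] j6 [-15.   9.]
 shift first [-0.5719 -0.1692  0.0012] yaw-> -95.4 turn [-0.  0.  0.] rows>= 14.9
[ 18.5 221. ] 1304 mean [ 619.2 -285.5] rect [ 618.  -284.5] [53.1 33. ] 56.1 pca 62.1
```

View pics/w11.png

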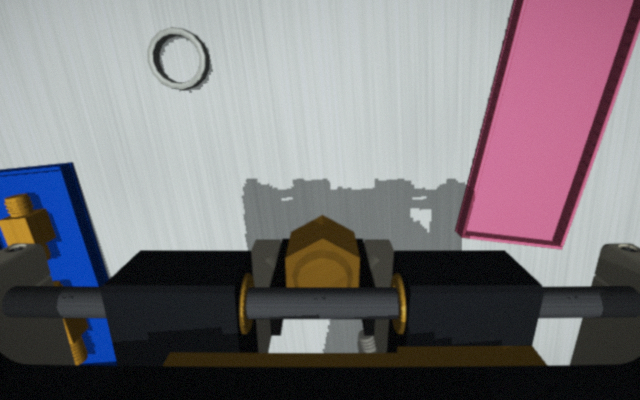

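The cap is held, flats against the pads and upright. Carrying it 18 rows × (-0.0318, -0.0094).

```bash
python3 -m inch '-0.0318 -0.0094 0 0 0 0 0;-0.0318 -0.0094 0 0 0 0 0;-0.0318 -0.0094 0 0 0 0 0;-0.0318 -0.0094 0 0 0 0 0;-0.0318 -0.0094 0 0 0 0 0;-0.0318 -0.0094 0 0 0 0 0;-0.0318 -0.0094 0 0 0 0 0;-0.0318 -0.0094 0 0 0 0 0;-0.0318 -0.0094 0 0 0 0 0;-0.0318 -0.0094 0 0 0 0 0;-0.0318 -0.0094 0 0 0 0 0;-0.0318 -0.0094 0 0 0 0 0;-0.0318 -0.0094 0 0 0 0 0;-0.0318 -0.0094 0 0 0 0 0;-0.0318 -0.0094 0 0 0 0 0;-0.0318 -0.0094 0 0 0 0 0;-0.0318 -0.0094 0 0 0 0 0;-0.0318 -0.0094 0 0 0 0 0;0 0 0 0 0 0 0;0 0 0 0 0 0 0'
python3 - <<'E'
from h import *
go(.579,.262,.0105,-95.4)
look("w12")
E
```

```text
time_s: 22.13
tcp_pos: [0.5777, 0.2645, 0.1296]
eef_rot: [179.9, -0.1, -95.3]
contact_force: [-1.6, -0.5, -0.9]
gripper_width: 0.0313
t 22.13 pos [0.5777 0.2645 0.1296] rot [ 1.7993e+02 -8.0000e-02 -9.5250e+01] w 0.0313 F [-1.6 -0.5 -0.9] j6 [ 42. -47.]
 shift first [ 0.0022 -0.0017  0.1191] yaw-> -95.4 turn [ 0.001 -0.001  0.003] rows>= 3.0
[496.6  55.5] 3503 mean [441.6 176. ] rect [445.3 174.6] [60.  56.3] 39.7 pca 177.0
```

View pics/w12.png

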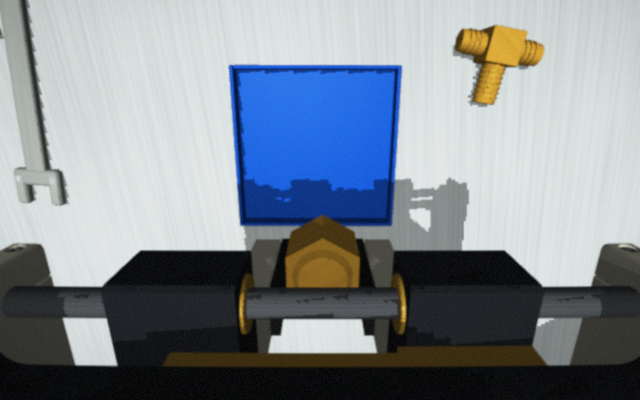

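Checking the tray pose from its rim corners, (231,66), (401,66), (392,225) and (242,225), before lowering.

Run:
```python
from h import *
W=px2w("wrist",[(231,66),(401,66),(392,225),(242,225)],.016)
print(W.round(4),W.mean(0).round(4), [np.linalg.norm(W[i]-W[(i+1)%4]).round(4) for i in range(4)])
s=r.get_state();p=s['tcp_pos']; print(p, w2px("wrist",[p,[p[0],p[1],.0]]).round(0))
for c in ["top"]:
    im=np.ascontiguousarray(r.capture(c)); cv2.imwrite("pics/t12.png",im[:,:,::-1])
```

```text
[[0.6349 0.1645 0.016 ]
 [0.5121 0.1759 0.016 ]
 [0.5229 0.2998 0.016 ]
 [0.6467 0.2882 0.016 ]] [0.5791 0.2321 0.016 ] [np.float64(0.1233), np.float64(0.1243), np.float64(0.1243), np.float64(0.1243)]
[0.57714348 0.26326482 0.12975533] [[323. 255.]
 [323. 183.]]
```

View pics/t12.png

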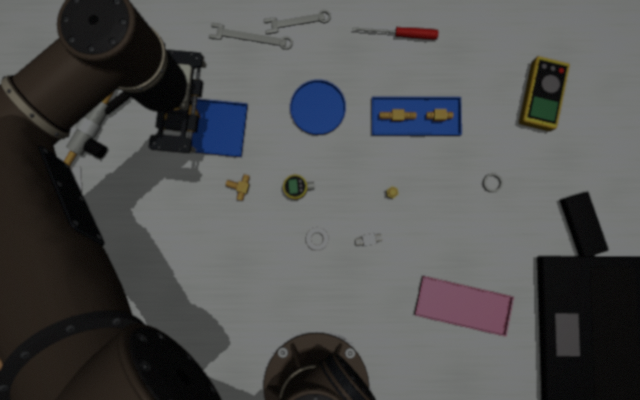

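```bash
python3 -m inch '0.0018 -0.0035 0.01 0 0 0 0;0 0 0.03 0 0 0 0;0 0 0.03 0 0 0 0;0 0 0.025 0 0 0 0;0 0 0.016 0 0 0 0;0 0 0.007 0 0 0 0;0 0 0.0015 0 0 0 0;0 0 0 0 0 0 0'
python3 -m inch '0 0 0.001 0 0 0 0;0 0 0 0 0 0 0.46;0 0 0 0 0 0 0.46;0 0 0 0 0 0 0.46;0 0 0 0 0 0 0.46'
python3 - <<'E'
from h import *
go(.581,.262,.15,-95.4)
E
```

```text
time_s: 22.9
tcp_pos: [0.5812, 0.2603, 0.0116]
eef_rot: [-180.0, -0.0, -95.3]
contact_force: [0.2, -0.5, -0.6]
gripper_width: 0.0315
time_s: 23.32
tcp_pos: [0.5813, 0.2612, 0.0112]
eef_rot: [-180.0, 0.0, -95.2]
contact_force: [-0.0, 0.6, 0.1]
gripper_width: 0.0402
t 23.32 pos [0.5813 0.2612 0.0112] rot [-1.7995e+02  5.0000e-02 -9.5210e+01] w 0.0402 F [-0.   0.6  0.1] j6 [ 42. -47.]
 shift first [-0.0009  0.0002 -0.1388] yaw-> -95.4 turn [-0.001  0.001  0.003] rows>= 3.5
```

```bash
python3 - <<'E'
from h import *
im=cv2.imread("pics/w12.png"); cv2.imwrite("pics/w12c.png",cv2.resize(im[5:125,430:570],None,fx=5,fy=5,interpolation=cv2.INTER_CUBIC))
E
python3 -m inch '0 0 -0.02 0 0 0 0.46;0 0 -0.03 0 0 0 0.46;0 0 -0.04 0 0 0 0.46;0 0 -0.04 0 0 0 0.46;0 0 0 0 0 0 0.46;0 0 0 0 0 0 0.46'
python3 - <<'E'
from h import *
go(.441,.19,.15,-107)
look("w13")
E
```

```text
time_s: 23.82
tcp_pos: [0.5824, 0.2621, 0.1443]
eef_rot: [-179.7, 0.3, -95.2]
contact_force: [-0.4, 0.1, -0.5]
gripper_width: 0.0405
t 23.82 pos [0.5824 0.2621 0.1443] rot [-179.72    0.26  -95.19] w 0.0405 F [-0.4  0.1 -0.5] j6 [ 42. -47.]
 shift first [ 0.0846  0.1343 -0.0067] yaw-> -107 turn [-0.004  0.005  0.206] rows>= 4.0
[495.8  58.6] 3158 mean [441.7 176.1] rect [445.4 174.5] [59.7 56.4] 39.9 pca 177.2
[324.  182.9] 1494 mean [582.3 263.3] rect [582.2 263.3] [41.7 33.9] 85.9 pca 85.8
```

View pics/w12c.png

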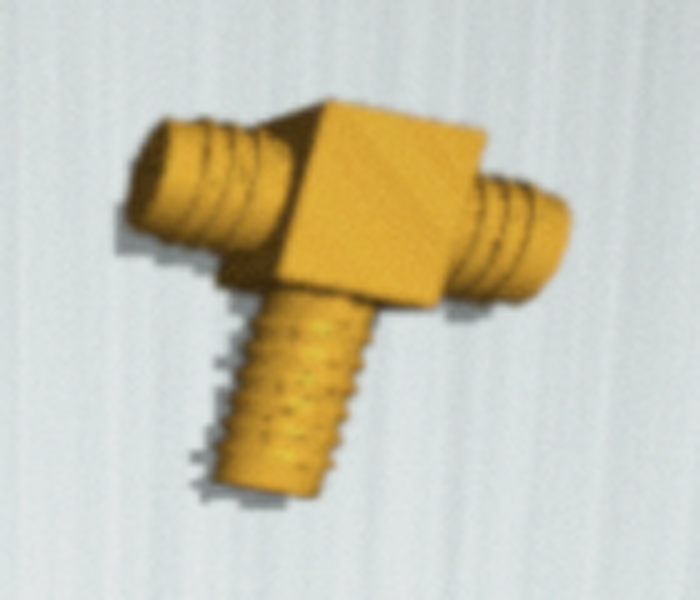

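View pics/w13.png

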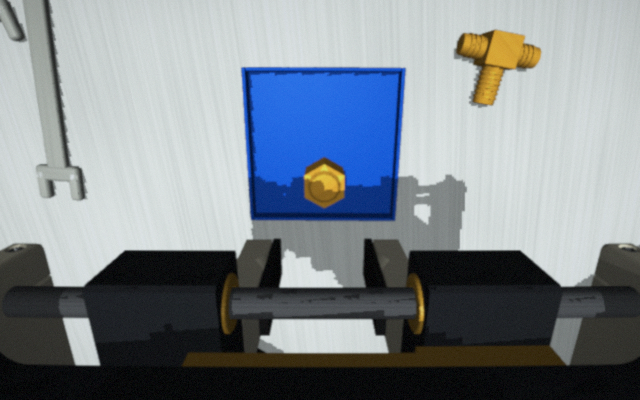

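The large cap is upright in the square tray at (324,183). Going over the tee.

```bash
python3 -m inch '0.0141 0.0224 0 0 0 0 0.6;0.0141 0.0224 0 0 0 0 0.6;0.0141 0.0224 0 0 0 0 0.6;0.0141 0.0224 0 0 0 0 0.6;0.0141 0.0224 0 0 0 0 0.6;0.0141 0.0224 0 0 0 0 0.6;0 0 0 0 0 0.1 0.6;0 0 0 0 0 0.1 0.6;0 0 0 0 0 0 0.6;0 0 0 0 0 0 0.6'
python3 - <<'E'
from h import *
go(.441,.19,.004,-107)
look("w14")
im=cv2.imread("pics/w14.png"); cv2.imwrite("pics/w14c.png",cv2.resize(im[110:260,230:410],None,fx=4,fy=4,interpolation=cv2.INTER_CUBIC))
E
```

```text
time_s: 24.7
tcp_pos: [0.439, 0.1886, 0.1399]
eef_rot: [180.0, -0.1, -106.5]
contact_force: [0.5, 0.0, 0.6]
gripper_width: 0.0523
t 24.7 pos [0.439  0.1886 0.1399] rot [ 1.7996e+02 -6.0000e-02 -1.0650e+02] w 0.0523 F [0.5 0.  0.6] j6 [ 47. -63.]
 shift first [-0.0021 -0.0016  0.1359] yaw-> -107 turn [ 0.001 -0.001  0.009] rows>= 3.4
[269.2  30.5] 1102 mean [443.6  63.9] rect [447.1  59.5] [34.8 59.9] 73.3 pca 165.2
[314.5 171.9] 2321 mean [442.7 177. ] rect [438.6 177.1] [55.9 58.4] 20.2 pca 178.2
```

View pics/w14c.png

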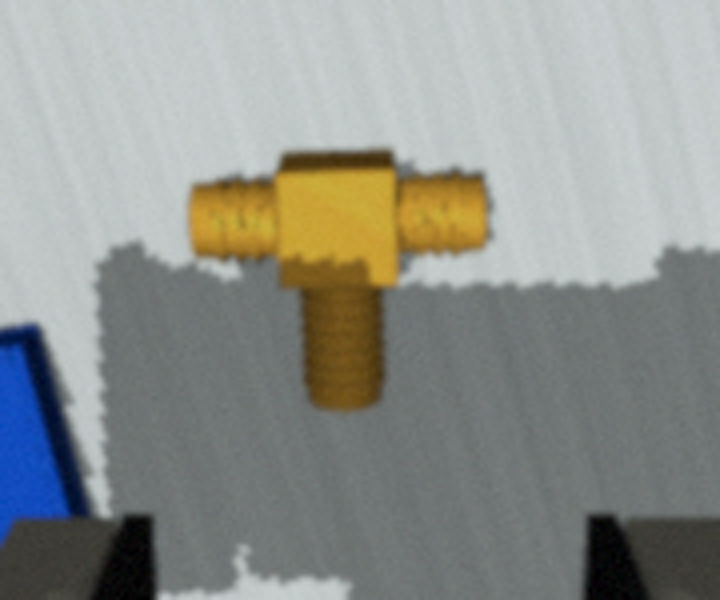

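Tee: cube top corners in the crop are (278,168), (393,166), (397,286) and (282,288). The run ends are at (190,222) and (487,212), and the branch end is at (344,408).

Run:
```python
from h import *
f=lambda P:np.array(P)/4+(230,110)
c=px2w("wrist",f([(278,168),(393,166),(397,286),(282,288)]),.024)
o=c.mean(0)[:2]; print('cube',o.round(4),[np.linalg.norm(c[i]-c[(i+1)%4]).round(4) for i in range(4)])
e=px2w("wrist",f([(190,222),(487,212),(344,408)]),.012)[:,:2]; print(e.round(4))
u=e[0]-e[1]; b=e[2]-o; print('run ang',np.degrees(np.arctan2(u[1],u[0])),np.linalg.norm(u),'branch',np.degrees(np.arctan2(b[1],b[0])),np.linalg.norm(b))
w=(c[1]-c[0]+c[2]-c[3]);print(np.degrees(np.arctan2(-w[1],-w[0])))
bd=np.array([-np.sin(np.radians(-17)),np.cos(np.radians(-17))])
g=o+.022*bd; print(g); go(*g,.004,-107)
```

```text
cube [0.4407 0.1702] [np.float64(0.0225), np.float64(0.0244), np.float64(0.0231), np.float64(0.0244)]
[[0.4706 0.163 ]
 [0.4112 0.1784]
 [0.4519 0.2112]]
run ang -14.546079739365076 0.061322447135480046 branch 74.66557412460406 0.04253610751210736
-15.49568180365099
[0.44712258 0.19122427]
t 24.75 pos [0.4392 0.1886 0.1399] rot [ 1.7996e+02 -6.0000e-02 -1.0648e+02] w 0.0527 F [ 0.8 -0.3 -0.8] j6 [ 47. -63.]
 shift first [-0.0049 -0.007   0.1359] yaw-> -107 turn [ 0.001 -0.001  0.009] rows>= 3.4
```

```bash
python3 -m inch '-0.0065 -0.0063 0.01 0 0 -0.022 0.6;0 0 0.03 0 0 0 0.6;0 0 0.03 0 0 0 0.6;0 0 0.025 0 0 0 0.6;0 0 0.025 0 0 0 0.6;0 0 0.016 0 0 0 0.6;0 0 0 0 0 0 0.6;0 0 0 0 0 0 0.6'
python3 -m inch '0 0 0 0 0 0 0;0 0 0 0 0 0 0;0 0 0 0 0 0 0;0 0 0 0 0 0 0;0 0 0 0 0 0 0;0 0 0 0 0 0 0;0 0 0 0 0 0 0;0 0 0 0 0 0 0;0 0 0 0 0 0 0;0 0 0 0 0 0 0' 45
python3 -m inch '0 0 -0.01 0 0 0 0;0 0 -0.02 0 0 0 0;0 0 -0.02 0 0 0 0;0 0 -0.025 0 0 0 0;0 0 -0.025 0 0 0 0;0 0 -0.02 0 0 0 0;0 0 0 0 0 0 0;0 0 0 0 0 0 0'
python3 - <<'E'
from h import *
go(.625,.024,.12,-90)
look("w15")
E
```

```text
time_s: 25.42
tcp_pos: [0.447, 0.1927, 0.0033]
eef_rot: [179.9, -0.2, -105.3]
contact_force: [-1.0, -0.2, 0.6]
gripper_width: 0.0524
time_s: 26.25
tcp_pos: [0.4474, 0.1934, 0.0047]
eef_rot: [-180.0, 0.0, -105.4]
contact_force: [-1.1, 0.5, 3.8]
gripper_width: 0.015
time_s: 26.92
tcp_pos: [0.4476, 0.1936, 0.1254]
eef_rot: [-179.9, 0.1, -105.4]
contact_force: [-1.1, -0.3, -1.7]
gripper_width: 0.015
t 26.92 pos [0.4476 0.1936 0.1254] rot [-1.7995e+02  1.3000e-01 -1.0542e+02] w 0.015 F [-1.1 -0.3 -1.7] j6 [ 47. -62.]
 shift first [ 0.1164 -0.2161  0.0053] yaw-> -90 turn [-0.001  0.002 -0.269] rows>= 6.1
[279.7  21.3] 1066 mean [444.4  68.1] rect [448.1  65.3] [23.7 57.9] 74.4 pca 166.1
[322.5 223.9] 7614 mean [456.3 223.6] rect [459.4 235.1] [ 95. 112.] 74.6 pca 164.5
```

View pics/w15.png

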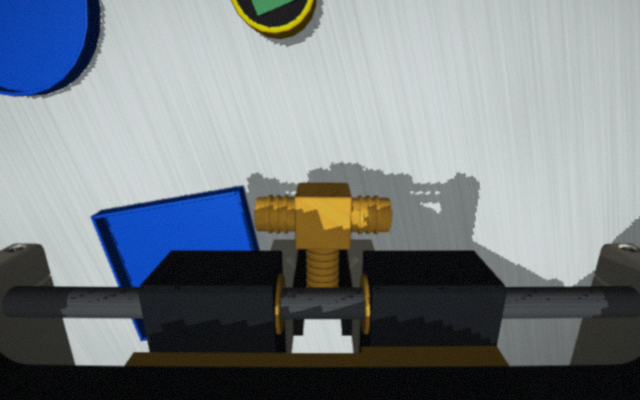

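The tee is held level by its branch at 15 mm width. Carrying it to the round tray; I'll put the TCP at about (0.627, 0.017).

```bash
python3 -m inch '0.0123 -0.022 0 0 0 0 0;0.0123 -0.022 0 0 0 0 0;0.0123 -0.022 0 0 0 0 0;0.0123 -0.022 0 0 0 0 0;0.0123 -0.022 0 0 0 0 0;0.0123 -0.022 0 0 0 0 0;0.0123 -0.022 0 0 0 0 0;0.0123 -0.022 0 0 0 0 0;0.0123 -0.022 0 0 0 0 0;0.0123 -0.022 0 0 0 0 0;0 0 0 0 0 -0.09 0;0 0 0 0 0 -0.09 0;0 0 0 0 0 -0.09 0;0 0 0 0 0 0 0;0 0 0 0 0 0 0'
python3 - <<'E'
from h import *
go(.627,.017,.0085,-90)
look("w16")
par=K("wrist")
t=np.linspace(0,2*np.pi,60); 
im=cv2.imread("pics/w16.png")
for z,R in ((.016,.065),(.003,.062)):
    q=w2px("wrist",np.c_[.627+R*np.cos(t),.001+R*np.sin(t),0*t+z],par)
    cv2.polylines(im,[q.astype(np.int32)],True,(0,0,255),1)
cv2.imwrite("pics/w16o.png",im)
E
```

```text
time_s: 28.22
tcp_pos: [0.6259, 0.016, 0.1228]
eef_rot: [179.8, -0.0, -90.1]
contact_force: [0.6, -0.4, -1.2]
gripper_width: 0.0145
t 28.22 pos [0.6259 0.016  0.1228] rot [ 1.7985e+02 -4.0000e-02 -9.0120e+01] w 0.0145 F [ 0.6 -0.4 -1.2] j6 [ 19. -19.]
 shift first [-0.0011 -0.0014  0.1143] yaw-> -90 turn [ 0.003 -0.001 -0.002] rows>= 2.9
[322.4 224.1] 7579 mean [626.2  45.8] rect [620.9  44.4] [100.7 103. ] 36.8 pca 179.1
[538.9 226.5] 2307 mean [446.8  48.5] rect [435.9  54.7] [58.7 81.3] 58.9 pca 154.3
```

View pics/w16o.png

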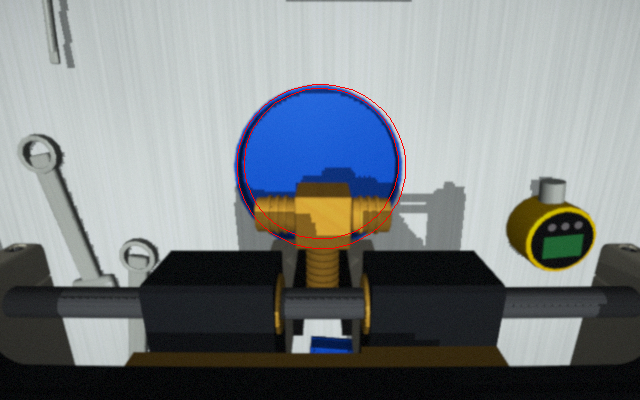

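The tray overlay matches to about 2 mm, the tray being slightly to the left. Correcting and lowering.

```bash
python3 -m inch '0 -0.003 0.01 0 0 0 0;0 0 0.03 0 0 0 0;0 0 0.03 0 0 0 0;0 0 0.025 0 0 0 0;0 0 0.014 0 0 0 0;0 0 0.005 0 0 0 0;0 0 0.0015 0 0 0 0;0 0 0 0 0 0 0'
python3 -m inch '0 0 0 0 0 0 0.3;0 0 0 0 0 0 0.3;0 0 0 0 0 0 0.3;0 0 0 0 0 0 0.3;0 0 0 0 0 0 0.3'
python3 -m inch '0 0 -0.02 0 0 0 0.3;0 0 -0.03 0 0 0 0.3;0 0 -0.04 0 0 0 0.6;0 0 -0.04 0 0 0 0.6;0 0 0 0 0 0 0.6;0 0 0 0 0 0 0.6'
python3 - <<'E'
from h import *
go(.431,-.170,.15,-105)
look("w17")
E
```

```text
time_s: 28.93
tcp_pos: [0.6294, 0.0162, 0.0085]
eef_rot: [179.9, -0.0, -90.0]
contact_force: [0.1, 0.3, 0.0]
gripper_width: 0.0149
time_s: 29.35
tcp_pos: [0.63, 0.0163, 0.0094]
eef_rot: [-180.0, 0.0, -90.0]
contact_force: [1.2, 0.5, -0.3]
gripper_width: 0.0263
time_s: 29.85
tcp_pos: [0.6316, 0.0167, 0.1427]
eef_rot: [-179.6, 0.1, -89.9]
contact_force: [0.1, 0.5, -1.3]
gripper_width: 0.0474
t 29.85 pos [0.6316 0.0167 0.1427] rot [-1.7964e+02  1.0000e-01 -8.9930e+01] w 0.0474 F [ 0.1  0.5 -1.3] j6 [ 19. -19.]
 shift first [ 0.1864  0.2007 -0.0089] yaw-> -105 turn [-0.006  0.003  0.263] rows>= 6.9
[325.4 163.2] 2303 mean [630.4   0. ] rect [626.3  -1. ] [55.8 58.8] 34.1 pca -165.1
[534.9 216.9] 1965 mean [446.5  47.6] rect [436.1  54.2] [57.3 79.5] 62.4 pca 161.0
```

View pics/w17.png

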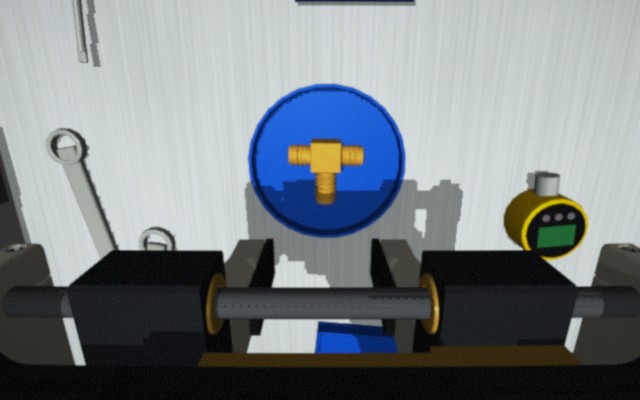

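The tee lies flat in the middle of the round tray at (326,158). Last is the small cap.

```bash
python3 -m inch '0.0207 0.0223 0 0 0 0 0.6;0.0207 0.0223 0 0 0 0 0.6;0.0207 0.0223 0 0 0 0 0.6;0.0207 0.0223 0 0 0 0 0.6;0.0207 0.0223 0 0 0 0 0.6;0.0207 0.0223 0 0 0 0 0.6;0.0207 0.0223 0 0 0 0 0.6;0.0207 0.0223 0 0 0 0 0.6;0.0207 0.0223 0 0 0 0 0.6;0 0 0 0 0 0 0.6;0 0 0 0 0 0 0.6'
python3 - <<'E'
from h import *
go(.431,-.17,.004,-90)
look("w18")
im=cv2.imread("pics/w18.png"); cv2.imwrite("pics/w18c.png",cv2.resize(im[120:240,240:400],None,fx=5,fy=5,interpolation=cv2.INTER_CUBIC))
E
```

```text
time_s: 30.82
tcp_pos: [0.4275, -0.1711, 0.1383]
eef_rot: [179.9, 0.0, -90.1]
contact_force: [0.3, 0.4, -0.5]
gripper_width: 0.0525
t 30.82 pos [ 0.4275 -0.1711  0.1383] rot [ 1.7991e+02  1.0000e-02 -9.0070e+01] w 0.0525 F [ 0.3  0.4 -0.5] j6 [ 3. -3.]
 shift first [-0.0011 -0.0037  0.1343] yaw-> -90 turn [ 0.002  0.    -0.001] rows>= 3.4
[71.3 44.7] 2414 mean [ 616.5 -280.5] rect [ 618.  -279.9] [28.4 61.4] 0.8 pca 90.8
[ 98.2 171.2] 2531 mean [ 614.3 -182.4] rect [ 614.8 -181.2] [87.7 35.7] 81.0 pca 88.7
[318.3 187.8] 912 mean [ 431.3 -168.1] rect [ 431.  -167.8] [32.  26.4] 64.9 pca 86.5
```

View pics/w18c.png

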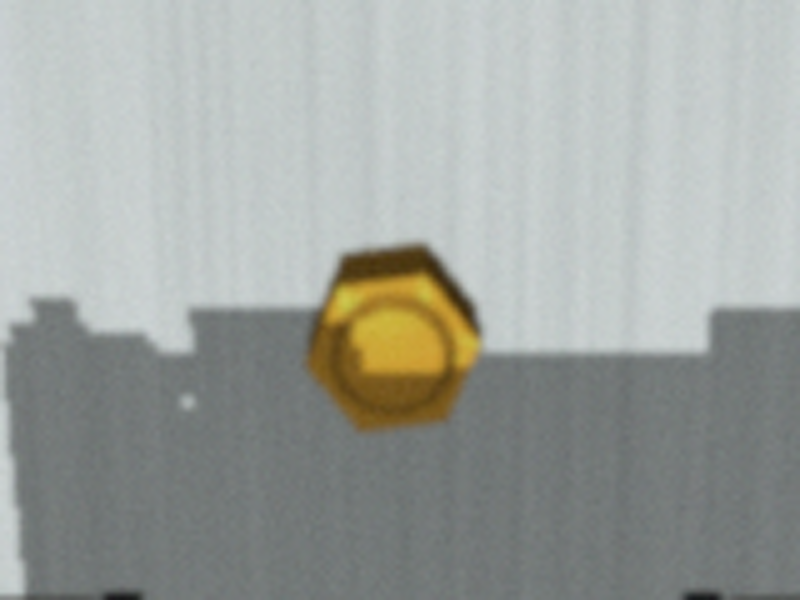

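Top corners in the crop: (340,283), (422,272), (480,343), (446,419), (362,430), (308,363).

Run:
```python
from h import *
hexfit([(340,283),(422,272),(480,343),(446,419),(362,430),(308,363)],(240,120),5,.022)
go(.431,-.17,.004,-90)
```

```text
centre [ 0.4321 -0.1683] corner radii [0.0144 0.0142 0.0142 0.0143 0.0143 0.0139] corner ang 7.753067404103927 flat normals 37.75306740410393
t 30.87 pos [ 0.4286 -0.1706  0.1385] rot [179.95  -0.   -90.02] w 0.0525 F [-0.5 -1.3 -0.1] j6 [ 3. -3.]
 shift first [-0.0006 -0.0025  0.1345] yaw-> -90 turn [ 0.001 -0.    -0.   ] rows>= 3.4
```

```bash
python3 -m inch '0 0 0 0 0 0.097 0.6;0 0 0 0 0 0.097 0.6;0 0 0 0 0 0.097 0.6;0 0 0 0 0 0.097 0.6;-0.0036 -0.0028 0.01 0 0 0 0.6;0 0 0.03 0 0 0 0.6;0 0 0.03 0 0 0 0.6;0 0 0.025 0 0 0 0.6;0 0 0.025 0 0 0 0.6;0 0 0.0135 0 0 0 0.6;0 0 0 0 0 0 0.6;0 0 0 0 0 0 0.6'
python3 -m inch '0 0 0 0 0 0 0;0 0 0 0 0 0 0;0 0 0 0 0 0 0;0 0 0 0 0 0 0;0 0 0 0 0 0 0;0 0 0 0 0 0 0;0 0 0 0 0 0 0;0 0 0 0 0 0 0;0 0 0 0 0 0 0' 30
python3 -m inch '0 0 -0.01 0 0 0 0;0 0 -0.02 0 0 0 0;0 0 -0.025 0 0 0 0;0 0 -0.03 0 0 0 0;0 0 -0.025 0 0 0 0;0 0 -0.015 0 0 0 0;0 0 0 0 0 -0.098 0;0 0 0 0 0 -0.098 0;0 0 0 0 0 -0.098 0;0 0 0 0 0 0 0;0 0 0 0 0 0 0'
python3 - <<'E'
from h import *
go(.575,.202,.13,-95.4)
look("w19")
E
```

```text
time_s: 31.87
tcp_pos: [0.4329, -0.1676, 0.0044]
eef_rot: [179.8, -0.1, -112.0]
contact_force: [-0.1, 0.6, -0.8]
gripper_width: 0.0527
time_s: 32.62
tcp_pos: [0.4333, -0.168, 0.0061]
eef_rot: [-180.0, 0.0, -112.2]
contact_force: [-1.9, 2.9, 6.7]
gripper_width: 0.0246
time_s: 33.53
tcp_pos: [0.433, -0.168, 0.1305]
eef_rot: [-180.0, 0.0, -95.5]
contact_force: [-0.7, 0.5, -0.5]
gripper_width: 0.0248
t 33.53 pos [ 0.433  -0.168   0.1305] rot [-1.800e+02  1.000e-02 -9.551e+01] w 0.0248 F [-0.7  0.5 -0.5] j6 [ 3. -9.]
 shift first [-0.3819 -0.1058  0.0006] yaw-> -95.4 turn [-0.     0.    -0.002] rows>= 9.9
[63.7 65.1] 2587 mean [ 616.1 -280.5] rect [ 616.4 -279.3] [36.4 62.5] 13.1 pca 91.8
[103.3 189.7] 2808 mean [ 613.2 -182.6] rect [ 612.6 -180.6] [38.3 87.2] 0.1 pca 88.5
```

View pics/w19.png

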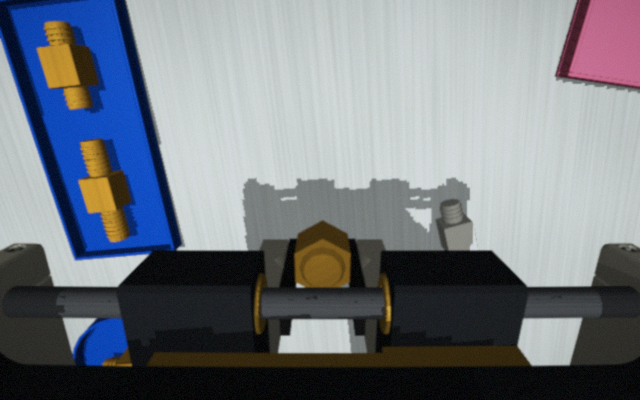

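```bash
python3 -m inch '-0.0294 -0.0082 0 0 0 0 0;-0.0294 -0.0082 0 0 0 0 0;-0.0294 -0.0082 0 0 0 0 0;-0.0294 -0.0082 0 0 0 0 0;-0.0294 -0.0082 0 0 0 0 0;-0.0294 -0.0082 0 0 0 0 0;-0.0294 -0.0082 0 0 0 0 0;-0.0294 -0.0082 0 0 0 0 0;-0.0294 -0.0082 0 0 0 0 0;-0.0294 -0.0082 0 0 0 0 0;-0.0294 -0.0082 0 0 0 0 0;-0.0294 -0.0082 0 0 0 0 0;-0.0294 -0.0082 0 0 0 0 0;0 0 0 0 0 0 0;0 0 0 0 0 0 0'
python3 - <<'E'
from h import *
go(.575,.202,.009,-95.4)
look("w20")
E
```

```text
time_s: 34.83
tcp_pos: [0.5749, 0.204, 0.1296]
eef_rot: [179.9, -0.0, -95.4]
contact_force: [0.2, -0.4, -1.2]
gripper_width: 0.0245
t 34.83 pos [0.5749 0.204  0.1296] rot [ 1.7995e+02 -5.0000e-02 -9.5370e+01] w 0.0245 F [ 0.2 -0.4 -1.2] j6 [ 38. -43.]
 shift first [ 0.0019 -0.0004  0.1206] yaw-> -95.4 turn [ 0.001 -0.001  0.001] rows>= 3.0
```

View pics/w20.png

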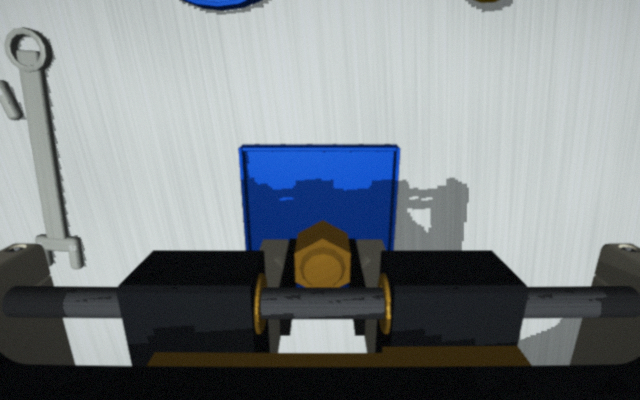

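```bash
python3 -m inch '0.0019 0 0.01 0 0 0 0;0 0 0.03 0 0 0 0;0 0 0.03 0 0 0 0;0 0 0.03 0 0 0 0;0 0 0.014 0 0 0 0;0 0 0.0065 0 0 0 0;0 0 0.0015 0 0 0 0;0 0 0 0 0 0 0'
python3 -m inch '0 0 0 0 0 0 0.4;0 0 0 0 0 0 0.4;0 0 0 0 0 0 0.4;0 0 0 0 0 0 0.4;0 0 0 0 0 0 0.4'
python3 -m inch '0 0 -0.02 0 0 0 0.4;0 0 -0.03 0 0 0 0.4;0 0 -0.04 0 0 0 0.6;0 0 -0.04 0 0 0 0.6;-0.03 0 -0.02 0 0 0 0.6;-0.03 0 -0.02 0 0 0 0.6;0 0 0 0 0 0 0.6;0 0 0 0 0 0 0.6'
python3 - <<'E'
from h import *
look("w21",.014)
print(r.get_state()['tcp_pos'])
im=np.ascontiguousarray(r.capture("top")); cv2.imwrite("pics/t21.png",im[:,:,::-1])
par=K("top")
for s,c,pts,m in segs(im,'brass'):
    W=px2w("top",pts,.015,par)[:,:2]*1000
    print(c.round(1),s[4],W.mean(0).round(1))
cv2.imwrite("pics/s21.png",r.capture("scene")[:,:,::-1])
E
```

```text
time_s: 35.55
tcp_pos: [0.5737, 0.1992, 0.0087]
eef_rot: [179.9, -0.1, -95.4]
contact_force: [-0.2, -0.8, -0.0]
gripper_width: 0.0244
time_s: 35.97
tcp_pos: [0.5748, 0.2007, 0.0087]
eef_rot: [-180.0, 0.0, -95.3]
contact_force: [-0.5, 0.1, 0.3]
gripper_width: 0.035
time_s: 36.63
tcp_pos: [0.5806, 0.2623, 0.1799]
eef_rot: [-179.9, 0.1, -95.2]
contact_force: [-0.3, -0.2, -1.0]
gripper_width: 0.0525
[323.6 101.5] 701 mean [574.5 198. ] rect [574.6 198.1] [26.7 24.1] 84.8 pca 122.8
[321.7 172.7] 1174 mean [582.1 262.6] rect [582.4 262.2] [40.7 33.1] 85.6 pca 86.3
[0.57983411 0.26097883 0.17853238]
[541.5  95. ] 705 [ 656.7 -516.8]
[108.9  92.3] 153 [659.4 488.8]
[318.4 105.9] 226 [627.7  -0.8]
[397.3 115. ] 240 [ 607.  -182.5]
[439.1 114.7] 185 [ 608.2 -278.6]
[204.  125.3] 159 [581.2 262.9]
[231.7 129.2] 84 [572.  198.5]
[ 69.4 158.1] 91 [503.4 573.5]
[295.3 188.8] 143 [435.   50.2]
[  2.3 389.1] 79 [-17.8 699.3]
```

View pics/w21.png

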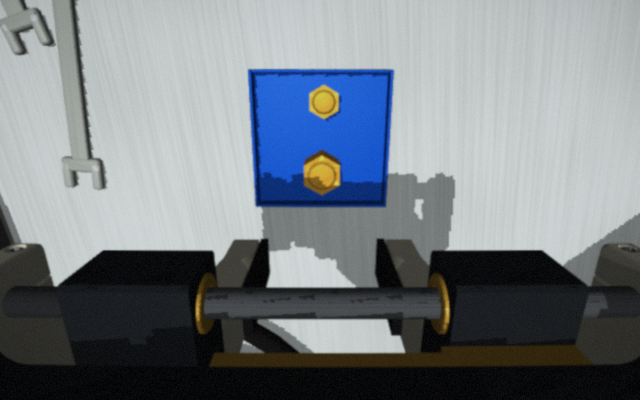

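View pics/s21.png

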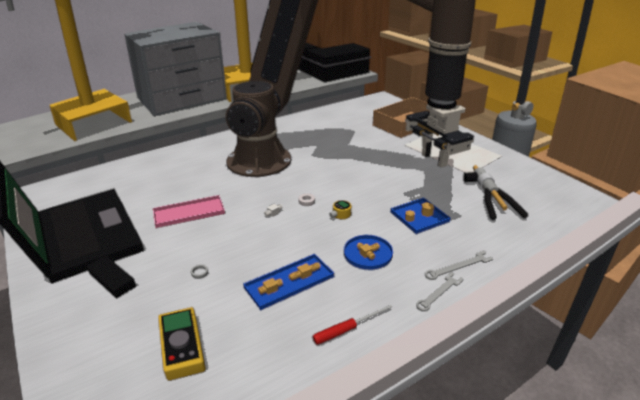

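View pics/t21.png

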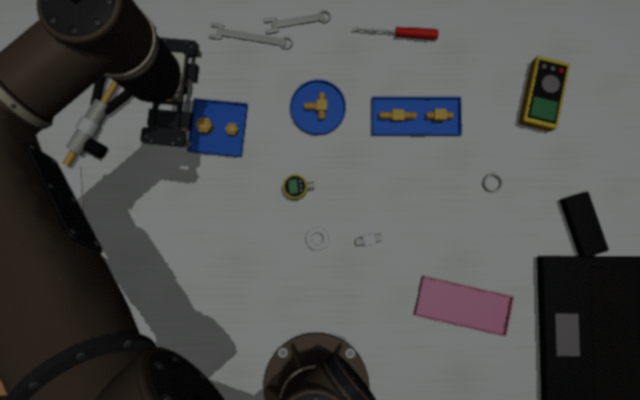

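The pictures show all five fittings in their trays: caps at (323,101) and (322,173) in the wrist view, tee at (318,106) and adapters at (397,115) and (439,115) in the top view. The gauge is unmoved at (295,188), and the gripper touches nothing. Handing in.

Run:
```python
from h import *
print(r.get_state()['time_s'],r.close_job())
```

```text
the job is handed in; nothing more can be done
36.7833 None
```

All five fittings are sorted into the blue trays, and I handed the job in at 36.8 s of the 120 s allowed. No verdict was reported.

One grasp failed: on the first try at the long adapter I lifted before the slow fingers had closed. The adapter was not disturbed, and the second try held.

What the last pictures showed:

| Fitting | Tray | Measured position | Limit |
|---|---|---|---|
| Long adapter | Long | +43 mm along the tray, near its centre line | ±62 mm along, ±34 mm across |
| Short adapter | Long | −53 mm along the tray, near its centre line | ±74 mm along, ±34 mm across |
| Large cap | Square, dome up | about 31 mm from the middle | ±50 mm each way |
| Small cap | Square, dome up | about 34 mm from the middle | ±53 mm each way |
| Tee | Round, flat | a few mm from the centre | 40 mm |

- **Adapters:** Both lie flat, within about 2° of the tray's length.
- **Gauge:** It is within 1 mm of where it started, as seen from the top camera.
- **Gripper:** It was open and clear of everything at hand-in.
- **Camera disagreement:** The top and wrist cameras differed by 2–3 mm in x, and the table's margins are far larger than that. The pictures cannot measure tilt and floor contact to the millimetre, but nothing looked tilted or stacked.

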